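# Find the loose gearcase bolt and hold its keeper cap open

### The arm

A 6-joint arm with a two-finger parallel gripper is mounted at the origin on the work surface. World frame = base frame: x ahead of the robot, y to its left, z up, the work surface at z = 0. Lengths are in m, angles in rad, forces in N, time in s.
With the tool pointing down it reaches from about 0.4 to 0.925 m from the base axis. Payload 3.4 kg.
Tool frame: the origin (TCP) lies at the very end of the fingers, on their centre line; the grasp point (between the pads) lies behind it (env.grip_depth is the x of the grasp point in the tool frame, in m); x points along the fingers, z is the direction in which the jaws open and shut, and the axes are right-handed (so a half turn about x gives the same grasp; the last joint's range is limited). The gripper opens to 85 mm and grips with 20 to 120 N. Pads are 22 mm wide; open, the fingers measure 114 mm over their backs; the gripper's body (76 mm by 85 mm) begins 54 mm behind the grasp point. The pads swing forward as they close: fully open they stand 13 mm farther back than shut.
Start: joints at [-1.286, 0.307, 1.506, -0, 1.328, -0.073], TCP at [0.201, -0.539, 0.231] pointing down, gripper open.
Joint ranges: [-3.12, 3.12], [-1.05, 2.28], [0.14, 2.33], [-1.42, 4.57], [0.1, 2.73], [-2.68, 2.68]. Speed limits (rad/s): [2.57, 2.57, 3.14, 3.14, 3.14, 3.14].

### API

Orientations are given as a rotation vector (axis times angle).
In Python, from plant import env gives the robot as it stands. The module is installed in compiled form; this text tells all that it offers.
- The arm moves only by the tool apply_moves, never from a script. Its argument "commands" is a list of rows, each an object with "claw": the finger opening in mm, from 0 to 85.4; "translation": the shift along the tool's x, y, z in mm, a list of three; "dr": the turn, a rotation vector about the tool's x, y, z in degrees, a list of three. A call has exactly 10 rows; each row is the pose to reach, as a shift and turn from the pose commanded when the call began, along the tool's axes at that moment; what a row does not reach only later rows make up. A row lasts 1/12 s, in which the tool goes at most 41.7 mm and 7.16 degrees, less where a joint would pass 70% of its speed; a pose out of reach is approached as far as the arm can. A call with a gripper value outside its range is refused whole. The fingers move at their own pace and stop on an object; "grip_force" is the grip in N (left out, the last holds). Time passes only in rows, so rows that repeat a pose let the fingers close, or fill a call up. It gives the time, the measured TCP pose, the force and the opening at its end, in the units of the state.
- env.get_state(): the state, without advancing time (a new reading comes with each control period).
- env.capture(name): name is "scene" or "top" or "wrist"; returns the picture (400x640x3 uint8, red, green, blue); there is no depth.
- env.camera_params(name): a dict with "K" (3x3 intrinsics, pixels), "pose" (4x4, takes a point from camera to world coordinates); the wrist camera has in their place "T_tool_cam" (4x4, takes a point from camera to tool coordinates, whose origin is the TCP and whose axes are the tool frame's). Camera axes: x right, y down, z forward; pixel columns grow to the right and rows downward; lengths in m; the calibration is good to about 2 mm. The wrist camera is an equidistant fisheye: a pixel r from the principal point sees the ray r / f radians off the axis. A picture is of the moment at which its call begins: read the wrist's pose just before it. camera_params takes no time and is no camera call.
- env.job_done(): hands the job in, once; it reports no verdict.
The state is a dict: "clock": time; "joints": joint angles; "joint_vel": joint speeds; "tau": joint torques, N m; "tcp_pos": TCP position; "tcp_rot": TCP orientation; "contact_force": force on the tool from outside, world axes, zero at the start; "wrist_torque": the same for the moment, N m; "finger_gap": finger opening in m.
Only numpy, scipy, OpenCV 4.12 (cv2) and the standard library are available. Lean on these libraries where they do the work, as an engineer would, in place of code of your own. Each camera call takes 0.05 s, during which the arm holds its last target.

### The job

First clear the gearcase: hang the small pail by its handle on the hook of the blue stand and let go of it. Then tap the three bolt heads lightly from above with the fingertips until you find the loose one, which drops several millimetres and stays down. Take its yellow keeper cap by the red fin, lift it half open (about 45 degrees) and finish while still holding it there, ready for the spanner, with the other two caps left shut and the other things on the bench undisturbed.

Things in the scene. Friction and masses are not known exactly. Their poses are not given: they have to be found in the camera images.
- gearcase: green cast gearcase fixed on the bench, 220 (x) x 340 (y) x 70 mm high with a flat top; origin at the centre of its underside, z up. Its three bolts stand in a row along its y, 100 mm apart, on the half of the top nearer the robot. A shaft stub sticks out 45 mm from its +y end.
- pail_handle (a point): middle of the rigid upright handle of the aluminium pail (90 mm across, 65 high, 0.2 to 0.4 kg) standing on the rear of the gearcase's top: a black flat-sided grip 11 mm thick, 16 high, 104 long, along this point's y, its centre 130 mm above the pail's underside, between uprights at y = +-58 mm. Below it, 57 mm free down to the rim. z up.
- hook_seat (a point): where the handle should rest: top of the level flat arm (18 mm wide, 8 thick) of the steel hook on the fixed blue stand, 205 mm above the bench. The arm runs along this point's x: from the 18 mm post (72 mm away at +x, no higher than the arm) to -x, where its end, 28 to 34 mm from here, turns up 18 mm higher than the seat. z up.
- hook_stand: the hook stand (fixed), foot plate 12 mm high; origin under its post, on the bench; axes as those of hook_seat.
- bolt_1_head (a point): centre of the top of bolt 1's steel hex head, 21 mm across; it stands 92 mm above the bench, 15 mm proud of the keeper cap round it, when up. z up.
- bolt_1 (a joint): how far bolt 1 has sunk: 0 as found. The loose bolt (any one of the three) slides down under about 2 to 3 N, stops at 0.007 and stays down; a tight one does not give (under 0.001). A drop of more than 0.004 counts.
- cap_1_fin (a point): centre of the red fin on bolt 1's yellow keeper cap: 10 mm thick (along the gearcase's y), 16 mm long (x), 28 mm high; this centre is 14 mm below its top and 92 mm above the bench when shut, 45 mm beyond the bolt (gearcase +x). The cap is a plate 88 x 44 x 5 mm with a 26 mm square hole round the bolt head.
- cap_1 (a joint): opening angle of keeper cap 1: 0 shut, growing as the fin rises and swings towards the robot, stop at 1.2 rad. The hinge line, along the gearcase's y, is 80 mm from the fin towards the robot (gearcase -x), 70 mm above the bench. A spring (1.3 to 3.5 N at the fin) shuts it when let go; the bolt does not obstruct it.
- bolt_2_head (a point): centre of the top of bolt 2's steel hex head, 21 mm across; it stands 92 mm above the bench, 15 mm proud of the keeper cap round it, when up. z up.
- bolt_2 (a joint): how far bolt 2 has sunk: 0 as found. The loose bolt (any one of the three) slides down under about 2 to 3 N, stops at 0.007 and stays down; a tight one does not give (under 0.001). A drop of more than 0.004 counts.
- cap_2_fin (a point): centre of the red fin on bolt 2's yellow keeper cap: 10 mm thick (along the gearcase's y), 16 mm long (x), 28 mm high; this centre is 14 mm below its top and 92 mm above the bench when shut, 45 mm beyond the bolt (gearcase +x). The cap is a plate 88 x 44 x 5 mm with a 26 mm square hole round the bolt head.
- cap_2 (a joint): opening angle of keeper cap 2: 0 shut, growing as the fin rises and swings towards the robot, stop at 1.2 rad. The hinge line, along the gearcase's y, is 80 mm from the fin towards the robot (gearcase -x), 70 mm above the bench. A spring (1.3 to 3.5 N at the fin) shuts it when let go; the bolt does not obstruct it.
- bolt_3_head (a point): centre of the top of bolt 3's steel hex head, 21 mm across; it stands 92 mm above the bench, 15 mm proud of the keeper cap round it, when up. z up.
- bolt_3 (a joint): how far bolt 3 has sunk: 0 as found. The loose bolt (any one of the three) slides down under about 2 to 3 N, stops at 0.007 and stays down; a tight one does not give (under 0.001). A drop of more than 0.004 counts.
- cap_3_fin (a point): centre of the red fin on bolt 3's yellow keeper cap: 10 mm thick (along the gearcase's y), 16 mm long (x), 28 mm high; this centre is 14 mm below its top and 92 mm above the bench when shut, 45 mm beyond the bolt (gearcase +x). The cap is a plate 88 x 44 x 5 mm with a 26 mm square hole round the bolt head.
- cap_3 (a joint): opening angle of keeper cap 3: 0 shut, growing as the fin rises and swings towards the robot, stop at 1.2 rad. The hinge line, along the gearcase's y, is 80 mm from the fin towards the robot (gearcase -x), 70 mm above the bench. A spring (1.3 to 3.5 N at the fin) shuts it when let go; the bolt does not obstruct it.
- screwdriver: screwdriver lying left of the gearcase; leave it alone (bystander); origin at its underside or end.
- wrench: steel wrench lying behind the hook stand; leave it alone (bystander); origin at its underside or end.
- oil_bottle: yellow oil bottle 130 mm high, behind the gearcase; leave it alone (bystander); origin at its underside or end.
- screw_jar: glass jar 70 mm high, behind; leave it alone (bystander); origin at its underside or end.
- pine_block: pine block 120 x 60 x 30 mm to the left; leave it alone (bystander); origin at its underside or end.
- bench_brush: hand brush lying before the robot; leave it alone (bystander); origin at its underside or end.
- washer: 40 mm steel washer by the hook stand; leave it alone (bystander); origin at its underside or end.

How it is judged:
By the outcome, as a careful person would: the job done as asked, in the order asked, and still so for the second after the job is handed in, while the arm keeps its last pose, push and grip.
It also fails if it takes over 67 s, if anything falls off the work surface, if the arm or the gripper's body presses on something with over 40 N, if the wrist force passes 120 N, or if a joint passes its speed limit or range.

## Working session

There is one attempt and no reset: what is moved stays moved. The work goes in short steps, Python scripts to look and compute and a tool call to move; the robot and the scene stay as the last step left them, time stands still between calls to the robot, and variables do not carry over. Pictures are saved under pics/ and viewed, and the job is handed in when it is done.

Besides the shell and the picture viewer there is one more tool, called after ">>>" as name([rows], argument=value, ...), one row to a line, values as JSON. apply_moves: Moves the arm, as the interface text tells. Its arguments: {"type":"object","properties":{"commands":{"type":"array","items":{"type":"object","properties":{"claw":{"type":"number"},"translation":{"type":"array","items":{"type":"number"}},"dr":{"type":"array","items":{"type":"number"}}}}},"grip_force":{"type":"number"}},"required":["commands"]}

```bash
mkdir -p pics; ls
cat > h.py <<'E'
import numpy as np, cv2
from scipy.spatial.transform import Rotation as R
from plant import env
def snap(cam,fn):
    s=env.get_state(); im=env.capture(cam); cv2.imwrite('pics/'+fn,im[:,:,::-1]); return s,im
def ray(cam,uv,s=None):
    p=env.camera_params(cam); K=np.array(p['K']); u,v=uv
    x=np.array([(u-K[0,2])/K[0,0],(v-K[1,2])/K[1,1]])
    if cam=='wrist':
        th=np.hypot(*x); k=np.sin(th)/th if th>1e-9 else 1; d=np.array([x[0]*k,x[1]*k,np.cos(th)])
        T=np.eye(4); T[:3,:3]=R.from_rotvec(s['tcp_rot']).as_matrix(); T[:3,3]=s['tcp_pos']; T=T@np.array(p['T_tool_cam'])
    else: d=np.array([x[0],x[1],1.]); T=np.array(p['pose'])
    d=T[:3,:3]@d; return T[:3,3],d/np.linalg.norm(d)
def onz(cam,uv,z,s=None):
    o,d=ray(cam,uv,s); return o+d*(z-o[2])/d[2]
def proj(cam,P):
    p=env.camera_params(cam);K=np.array(p['K']);T=np.linalg.inv(np.array(p['pose']))
    c=T[:3,:3]@np.array(P)+T[:3,3]; return (K@c)[:2]/c[2]
def tri(rs):
    A=np.zeros((3,3));b=np.zeros(3)
    for o,d in rs:
        M=np.eye(3)-np.outer(d,d);A+=M;b+=M@o
    x=np.linalg.solve(A,b); return x,[np.linalg.norm((np.eye(3)-np.outer(d,d))@(x-o)) for o,d in rs]
E
python3 - <<'E'
from h import *
print(env.get_state()); print(env.grip_depth)
for c in ['scene','top']:
    snap(c,c+'0.png'); p=env.camera_params(c); print(np.round(p['K'],1),np.round(p['pose'],3))
print(env.camera_params('wrist'))
E
```

```text
pics
{'clock': 0.0, 'joints': array([-1.28649908e+00,  3.07624620e-01,  1.50769232e+00, -1.28036738e-05,
        1.32836949e+00, -7.34927773e-02]), 'joint_vel': array([ 0.00056759,  0.00109842,  0.00152326, -0.00056122, -0.00042732,
       -0.000139  ]), 'tau': array([-9.42107581e-04, -4.57549989e+01, -2.51914859e+01, -2.43670083e-04,
        1.32046390e-02, -3.17718779e-06]), 'tcp_pos': array([ 0.20114864, -0.5379255 ,  0.23034432]), 'tcp_rot': array([ 0.94302796,  1.35916517, -0.94086827]), 'contact_force': array([ 0.28754252, -0.47990216, -0.35647463]), 'wrist_torque': array([-0.00725932,  0.0004239 ,  0.06671087]), 'finger_gap': 0.08491931102806556}
-0.0187
[[423.9   0.  326.5]
 [  0.  423.9 200.5]
 [  0.    0.    1. ]] [[ 0.687  0.513 -0.515  1.063]
 [ 0.726 -0.462  0.509 -0.491]
 [ 0.023 -0.724 -0.69   0.799]
 [ 0.     0.     0.     1.   ]]
[[401.1   0.  316.4]
 [  0.  401.1 200.9]
 [  0.    0.    1. ]] [[ 0.015 -0.984  0.176  0.363]
 [-1.    -0.015 -0.003  0.012]
 [ 0.006 -0.175 -0.984  1.244]
 [ 0.     0.     0.     1.   ]]
{'K': array([[309.70691629,   0.        , 311.45496021],
       [  0.        , 309.70691629, 201.82115066],
       [  0.        ,   0.        ,   1.        ]]), 'T_tool_cam': array([[-3.74069356e-04, -2.59706492e-01,  9.65687526e-01,
        -1.42687514e-01],
       [ 6.46914097e-04, -9.65687454e-01, -2.59706222e-01,
         6.57036164e-02],
       [ 9.99999721e-01,  5.27568734e-04,  5.29241875e-04,
         9.41830471e-04],
       [ 0.00000000e+00,  0.00000000e+00,  0.00000000e+00,
         1.00000000e+00]])}
```

View pics/scene0.png

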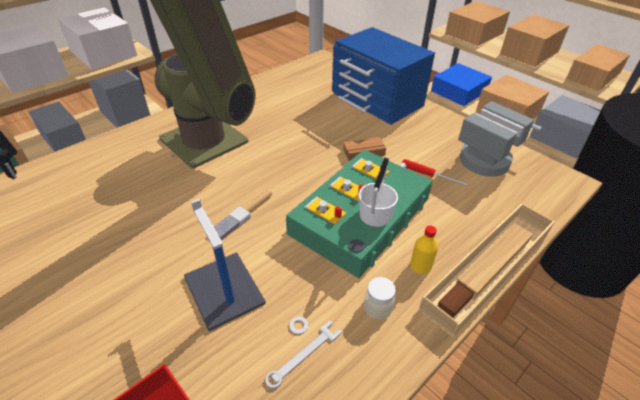

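View pics/top0.png

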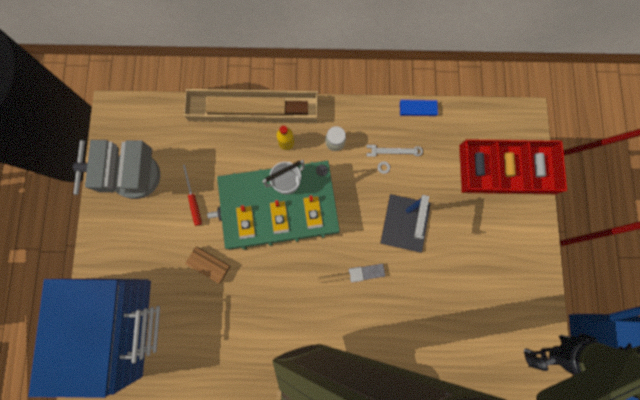

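The scene view shows the gearcase around (360,210), with the pail on its rear and the handle at about (382,172), and the hook stand with its post at about (222,265). The top view shows the same layout. I'll zoom in to get pixel positions.

Run:
```python
import cv2
a=cv2.imread('pics/top0.png'); cv2.imwrite('pics/top0z.png',cv2.resize(a[120:270,190:450],(780,450),interpolation=cv2.INTER_CUBIC))
a=cv2.imread('pics/scene0.png'); cv2.imwrite('pics/sc0z1.png',cv2.resize(a[140:280,280:440],(640,560),interpolation=cv2.INTER_CUBIC))
cv2.imwrite('pics/sc0z2.png',cv2.resize(a[190:330,170:280],(440,560),interpolation=cv2.INTER_CUBIC))
```

```text
(no output)
```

View pics/top0z.png

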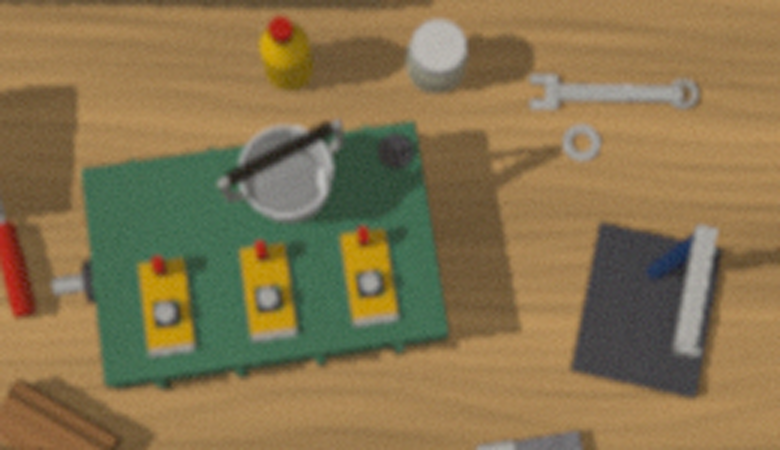

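View pics/sc0z1.png

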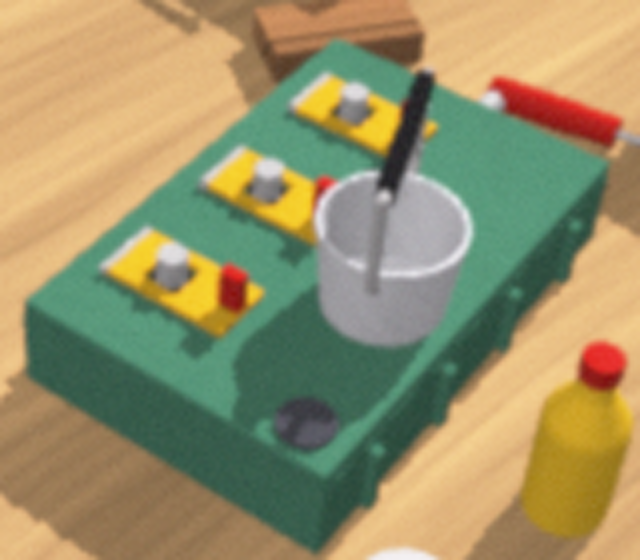

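View pics/sc0z2.png

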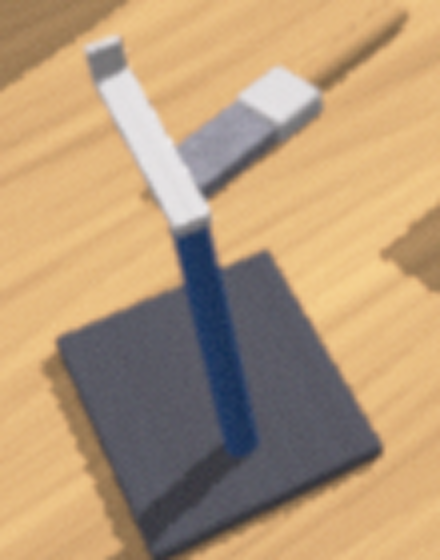

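Run:
```python
from h import *
t=lambda u,v:(190+(u-1)/3,120+(v-1)/3)
a=lambda u,v:(280+(u-1.5)/4,140+(v-1.5)/4)
b=lambda u,v:(170+(u-1.5)/4,190+(v-1.5)/4)
def two(n,p,q):
    x,e=tri([ray('top',p),ray('scene',q)]); print(n,np.round(x*1000,1),np.round(np.array(e)*1000,1)); return x
B=[two('bolt',t(*p),a(*q)) for p,q in [((166,311),(355,90)),((268,297),(269,171)),((370,281),(173,252))]]
for p in [(166,311),(268,297),(370,281)]: print(np.round(1000*onz('top',t(*p),.092),1))
two('h+',t(228,183),a(428,75)); two('h-',t(332,127),a(387,196))
two('handlemid',t(282,155),a(408,131))
print('z.208',[np.round(1000*onz('top',t(*p),.208),1) for p in [(228,183),(332,127)]])
two('arm post end',t(706,229),b(192,218)); two('arm tip base',t(688,350),b(113,85))
print('arm .205',[np.round(1000*onz('top',t(*p),.205),1) for p in [(706,229),(688,345)]],[np.round(1000*onz('scene',b(*p),.205),1) for p in [(192,222),(113,82)]])
print('fins',[np.round(1000*onz('top',t(*p),.106),1) for p in [(158,263),(262,248),(363,233)]])
print('case top corners',[np.round(1000*onz('top',t(*p),.07),1) for p in [(83,170),(415,123),(446,335),(107,383)]])
print('pailrim',[np.round(1000*onz('top',t(*p),.07+.065),1) for p in [(286,172)]])
```

```text
bolt [500.8 214.8  92.1] [1.8 1.8]
bolt [516.4 117.6  87.1] [1.6 1.6]
bolt [532.8  18.8  90.8] [1.2 1.2]
[499.6 213.5  92. ]
[514.7 115.9  92. ]
[531.8  17.9  92. ]
h+ [604.3 147.2 199.8] [3.2 3.2]
h- [657.   55.1 197.4] [1.9 1.9]
handlemid [630.5  99.9 200.6] [3.1 3.1]
z.208 [array([600.2, 143.9, 208. ]), array([652.7,  53.3, 208. ])]
arm post end [ 567.  -278.2  201.5] [0.4 0.4]
arm tip base [ 461.2 -258.9  196. ] [2.2 2.2]
arm .205 [array([ 566.1, -277.6,  205. ]), array([ 463.7, -258.6,  205. ])] [array([ 572.1, -280.5,  205. ]), array([ 469.9, -259.5,  205. ])]
fins [array([544. , 220.8, 106. ]), array([560.1, 121.9, 106. ]), array([576.3,  25.3, 106. ])]
case top corners [array([642.7, 306.8,  70. ]), array([696.7, -24.8,  70. ]), array([482.9, -57.2,  70. ]), array([431.2, 271.3,  70. ])]
pailrim [array([628.4,  98.7, 135. ])]
```

```bash
cat >> h.py <<'E'
def go(target,phi,tilt=None):
    """target TCP world m; phi = yaw deg of tool z (jaw) with tool down"""
    s=env.get_state(); M=R.from_rotvec(s['tcp_rot']).as_matrix()
    c,n=np.cos(np.radians(phi)),np.sin(np.radians(phi))
    z=np.array([c,n,0]);x=np.array([0,0,-1.]);D=np.c_[x,np.cross(z,x),z]
    if tilt is not None: D=tilt@D
    dt=M.T@(np.array(target)-s['tcp_pos'])*1000
    dr=np.degrees(R.from_matrix(M.T@D).as_rotvec())
    print('trans',np.round(dt,1),'|',round(np.linalg.norm(dt),1),'dr',np.round(dr,2))
def st():
    s=env.get_state(); M=R.from_rotvec(s['tcp_rot']).as_matrix()
    print('t',round(s['clock'],2),'tcp',np.round(s['tcp_pos']*1000,1),'phi',round(float(np.degrees(np.arctan2(M[1,2],M[0,2]))),2),'x',np.round(M[:,0],3),'F',np.round(s['contact_force'],1),'T',np.round(s['wrist_torque'],2),'gap',round(s['finger_gap']*1000,1),'j',np.round(s['joints'],2))
    return s
E
python3 - <<'E'
from h import *
st()
for phi in (30,-150): go([.642,.0725,.33],phi)
E
```

```text
t 0.1 tcp [ 201.2 -538.   230.5] phi -69.5 x [-0.001  0.002 -1.   ] F [ 0.4 -0.5 -0.1] T [ 0.04  0.01 -0.02] gap 85.3 j [-1.29  0.31  1.51  0.    1.33 -0.07]
trans [ -98.6  626.7 -417.6] | 759.5 dr [-9.95e+01 -7.00e-02 -1.00e-01]
trans [ -98.6  626.7 -417.6] | 759.5 dr [ 8.05e+01 -1.00e-01  7.00e-02]
```

>>> apply_moves([
  {"claw": 85, "translation": [-40, 0, 0], "dr": [-5, 0, 0]},
  {"claw": 85, "translation": [-75, 12, -8], "dr": [-12, 0, 0]},
  {"claw": 85, "translation": [-100, 40, -27], "dr": [-19, 0, 0]},
  {"claw": 85, "translation": [-100, 72, -48], "dr": [-26, 0, 0]},
  {"claw": 85, "translation": [-100, 105, -70], "dr": [-33, 0, 0]},
  {"claw": 85, "translation": [-100, 138, -92], "dr": [-40, 0, 0]},
  {"claw": 85, "translation": [-100, 171, -114], "dr": [-47, 0, 0]},
  {"claw": 85, "translation": [-100, 204, -136], "dr": [-54, 0, 0]},
  {"claw": 85, "translation": [-100, 237, -158], "dr": [-61, 0, 0]},
  {"claw": 85, "translation": [-100, 270, -180], "dr": [-68, 0, 0]},
], grip_force=60)

```text
clock: 0.93
tcp_pos: [0.3916, -0.2735, 0.331]
tcp_rot: [0.016, 1.571, -0.016]
contact_force: [-0.1, -1.7, 0.5]
finger_gap: 0.0852
```

Run:
```python
from h import *
st(); go([.642,.0725,.33],30)
```

```text
t 0.93 tcp [ 391.6 -273.5  331. ] phi -1.17 x [-0.  0. -1.] F [-0.1 -1.7  0.5] T [-0.01 -0.01  0.04] gap 85.2 j [-0.7   0.1   1.53 -0.    1.51 -0.68]
trans [  1.  351.1 243.2] | 427.1 dr [-3.117e+01 -2.000e-02 -2.000e-02]
```

Run:
```python
from h import *
s,im=snap('wrist','w1.png'); np.save('w1.npy',np.r_[s['tcp_pos'],s['tcp_rot']])
```

```text
(no output)
```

View pics/w1.png

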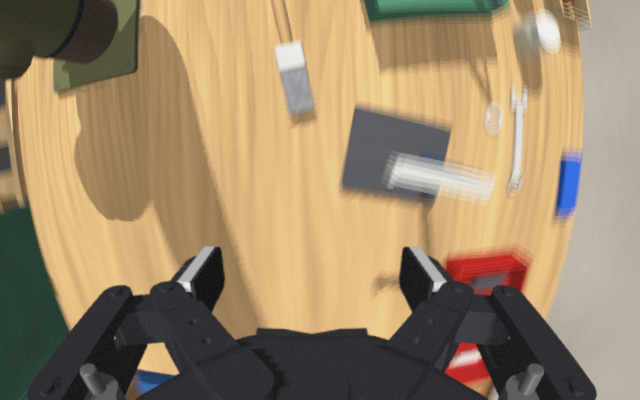

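>>> apply_moves([
  {"claw": 85, "translation": [0, 35, 24], "dr": [-3, 0, 0]},
  {"claw": 85, "translation": [0, 68, 47], "dr": [-6, 0, 0]},
  {"claw": 85, "translation": [0, 101, 70], "dr": [-9, 0, 0]},
  {"claw": 85, "translation": [0, 134, 93], "dr": [-12, 0, 0]},
  {"claw": 85, "translation": [0, 167, 116], "dr": [-16, 0, 0]},
  {"claw": 85, "translation": [0, 200, 139], "dr": [-19, 0, 0]},
  {"claw": 85, "translation": [0, 233, 162], "dr": [-22, 0, 0]},
  {"claw": 85, "translation": [0, 266, 185], "dr": [-25, 0, 0]},
  {"claw": 85, "translation": [0, 299, 208], "dr": [-28, 0, 0]},
  {"claw": 85, "translation": [0, 325, 228], "dr": [-31, 0, 0]},
])

```text
clock: 1.82
tcp_pos: [0.6286, 0.046, 0.3306]
tcp_rot: [-0.405, 1.533, 0.407]
contact_force: [0.6, -1.2, 0.4]
finger_gap: 0.0853
```

Run:
```python
from h import *
st(); go([.642,.0725,.26],30)
s,im=snap('wrist','w2.png'); np.save('w2.npy',np.r_[s['tcp_pos'],s['tcp_rot']])
```

```text
t 1.82 tcp [628.6  46.  330.6] phi 29.69 x [-0.001  0.001 -1.   ] F [ 0.6 -1.2  0.4] T [-0.01  0.04  0.02] gap 85.3 j [ 0.01  0.33  1.22  0.    1.59 -0.51]
trans [70.6 16.3 24.8] | 76.6 dr [-0.31 -0.02 -0.06]
```

View pics/w2.png

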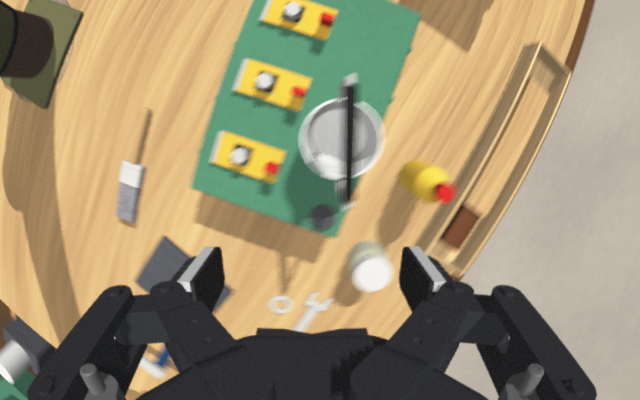

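The first wrist view, w1, is blurred by motion. In w2 the handle runs almost vertically from (350,80) to (348,205), in line with the jaws. The bolts are at (292,10), (265,81) and (240,155).

Run:
```python
from h import *
q=np.load('w2.npy'); s=dict(tcp_pos=q[:3],tcp_rot=q[3:])
e=[onz('wrist',p,.208,s) for p in [(350.5,83),(347.5,204)]]
print(np.round(np.array(e)*1000,1),np.linalg.norm(e[0]-e[1]),np.degrees(np.arctan2(*(e[0]-e[1])[:2])))
print((e[0]+e[1])/2)
for p in [(292,10),(265,81),(240,155)]: print(np.round(1000*onz('wrist',p,.092,s),1))
im=cv2.imread('pics/w2.png');cv2.imwrite('pics/w2z.png',cv2.resize(im[60:220,270:400],None,fx=3.5,fy=3.5,interpolation=cv2.INTER_CUBIC))
```

```text
[[608.9 147.  208. ]
 [660.8  54.4 208. ]] 0.10615992083692984 -29.261781294978718
[0.63484116 0.10072692 0.208     ]
[505. 214.  92.]
[522.5 117.5  92. ]
[539.2  21.5  92. ]
```

View pics/w2z.png

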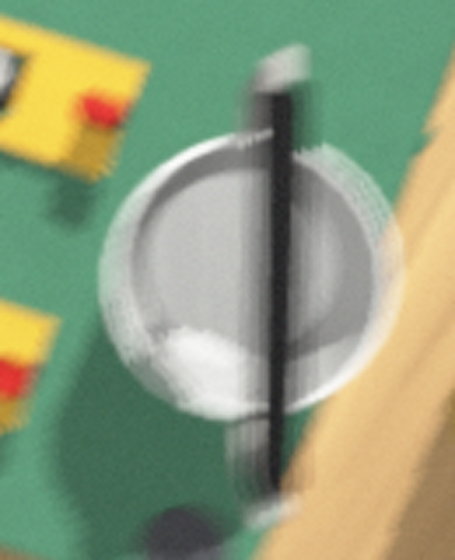

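Run:
```python
from h import *
st(); go([.6438,.0734,.181],29.5)
```

```text
t 1.87 tcp [632.4  50.6 329.8] phi 30.02 x [ 0.002  0.005 -1.   ] F [5.5 2.2 1.7] T [ 0.16 -0.13 -0.  ] gap 84.7 j [ 0.01  0.34  1.22  0.01  1.59 -0.51]
trans [148.9  13.6  20.6] | 150.9 dr [ 0.52  0.27 -0.19]
```

>>> apply_moves([
  {"claw": 85, "translation": [10, 14, 20], "dr": [0, 0, 0]},
  {"claw": 85, "translation": [30, 15, 22], "dr": [0, 0, 0]},
  {"claw": 85, "translation": [50, 15, 22], "dr": [0, 0, 0]},
  {"claw": 85, "translation": [70, 15, 22], "dr": [0, 0, 0]},
  {"claw": 85, "translation": [85, 15, 22], "dr": [0, 0, 0]},
  {"claw": 85, "translation": [90, 15, 22], "dr": [0, 0, 0]},
  {"claw": 85, "translation": [90, 15, 22], "dr": [0, 0, 0]},
  {"claw": 85, "translation": [90, 15, 22], "dr": [0, 0, 0]},
  {"claw": 85, "translation": [90, 15, 22], "dr": [0, 0, 0]},
  {"claw": 85, "translation": [90, 15, 22], "dr": [0, 0, 0]},
])

```text
clock: 2.7
tcp_pos: [0.6403, 0.0672, 0.2428]
tcp_rot: [-0.404, 1.53, 0.403]
contact_force: [0.3, 0.1, 0.0]
finger_gap: 0.0847
```

Run:
```python
from h import *
s,im=snap('wrist','w3.png'); np.save('w3.npy',np.r_[s['tcp_pos'],s['tcp_rot']])
st(); go([.6438,.0734,.181],29.5)
```

```text
t 2.75 tcp [640.2  67.3 242.8] phi 29.49 x [ 0.003  0.    -1.   ] F [ 0.   0.7 -0.8] T [0.02 0.02 0.01] gap 84.9 j [ 0.04  0.39  1.34 -0.    1.41 -0.48]
trans [61.8  3.6  6. ] | 62.2 dr [-0.01  0.13  0.07]
```

View pics/w3.png

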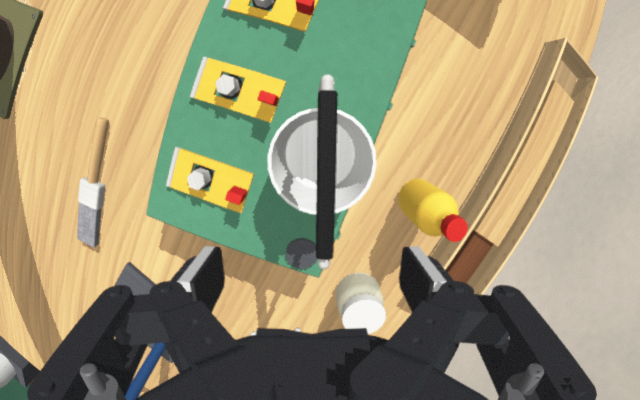

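Now it's sharp. The handle runs from (328,92) to (324,256), and the bolt heads show at (229,86) and (200,179).

Run:
```python
from h import *
q=np.load('w3.npy'); s=dict(tcp_pos=q[:3],tcp_rot=q[3:])
e=[onz('wrist',p,.208,s) for p in [(328,92),(324.5,257)]]
print(np.round(np.array(e)*1000,1),np.linalg.norm(e[0]-e[1]),np.degrees(np.arctan2(*(e[0]-e[1])[:2])))
m=(e[0]+e[1])/2; print(m)
for p in [(229,86),(200,179)]: print(np.round(1000*onz('wrist',p,.092,s),1))
d=(e[1]-e[0])/np.linalg.norm(e[1]-e[0]); g=m+.03*d; print(g)
go([g[0],g[1],.181],29.5)
```

```text
[[608.5 142.3 208. ]
 [657.   54.5 208. ]] 0.10026091582095238 -28.89271132777966
[0.63275222 0.09841392 0.208     ]
[523.2 115.5  92. ]
[538.5  20.2  92. ]
[0.64724735 0.07214814 0.208     ]
trans [61.8  0.9  8.4] | 62.4 dr [-0.01  0.13  0.07]
```

>>> apply_moves([
  {"claw": 85, "translation": [10, 1, 4], "dr": [0, 0, 0]},
  {"claw": 85, "translation": [25, 1, 8], "dr": [0, 0, 0]},
  {"claw": 85, "translation": [40, 1, 8], "dr": [0, 0, 0]},
  {"claw": 85, "translation": [54, 1, 8], "dr": [0, 0, 0]},
  {"claw": 85, "translation": [61, 1, 8], "dr": [0, 0, 0]},
  {"claw": 85, "translation": [61, 1, 8], "dr": [0, 0, 0]},
  {"claw": 85, "translation": [61, 1, 8], "dr": [0, 0, 0]},
  {"claw": 60, "translation": [61, 1, 8], "dr": [0, 0, 0]},
  {"claw": 40, "translation": [61, 1, 8], "dr": [0, 0, 0]},
  {"claw": 28, "translation": [61, 1, 8], "dr": [0, 0, 0]},
])

```text
clock: 3.58
tcp_pos: [0.6465, 0.0722, 0.1814]
tcp_rot: [-0.404, 1.531, 0.403]
contact_force: [-0.4, -1.0, -0.4]
finger_gap: 0.051
```

Run:
```python
from h import *
s,im=snap('wrist','w4.png'); np.save('w4.npy',np.r_[s['tcp_pos'],s['tcp_rot']])
st()
```

```text
t 3.63 tcp [646.4  72.2 181.2] phi 29.5 x [ 0.002  0.    -1.   ] F [ 0.2 -0.5 -0.2] T [-0.07 -0.01 -0.  ] gap 43.5 j [ 0.05  0.45  1.41  0.    1.28 -0.47]
```

View pics/w4.png

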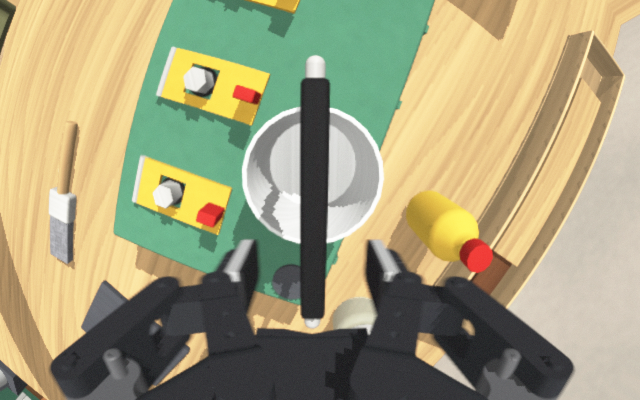

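The handle, at u≈312, is centred between the jaws (245 and 380). I'll close the gripper and do a gentle lift.

>>> apply_moves([
  {"claw": 15, "translation": [0, 0, 0], "dr": [0, 0, 0]},
  {"claw": 5, "translation": [0, 0, 0], "dr": [0, 0, 0]},
  {"claw": 5, "translation": [0, 0, 0], "dr": [0, 0, 0]},
  {"claw": 5, "translation": [0, 0, 0], "dr": [0, 0, 0]},
  {"claw": 5, "translation": [0, 0, 0], "dr": [0, 0, 0]},
  {"claw": 5, "translation": [0, 0, 0], "dr": [0, 0, 0]},
  {"claw": 5, "translation": [-3, 0, 0], "dr": [0, 0, 0]},
  {"claw": 5, "translation": [-8, 0, 0], "dr": [0, 0, 0]},
  {"claw": 5, "translation": [-15, 0, 0], "dr": [0, 0, 0]},
  {"claw": 5, "translation": [-22, 0, 0], "dr": [0, 0, 0]},
], grip_force=90)

```text
clock: 4.47
tcp_pos: [0.6452, 0.0721, 0.2023]
tcp_rot: [-0.403, 1.535, 0.404]
contact_force: [0.2, 1.0, -2.7]
finger_gap: 0.01
```

Run:
```python
from h import *
s,im=snap('wrist','w5.png'); np.save('w5.npy',np.r_[s['tcp_pos'],s['tcp_rot']])
st()
```

```text
t 4.52 tcp [646.5  72.2 204.4] phi 29.5 x [ 0.002  0.    -1.   ] F [ 1.4 -0.6 -1.5] T [-0.07 -0.08 -0.  ] gap 9.7 j [ 0.05  0.43  1.38 -0.    1.33 -0.47]
```

View pics/w5.png

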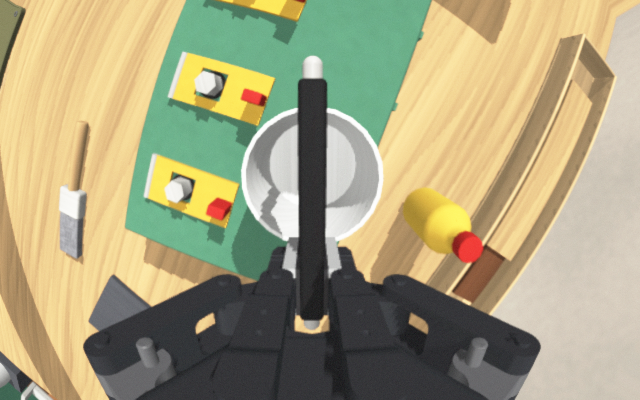

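Run:
```python
from h import *
q=np.load('w5.npy'); s=dict(tcp_pos=q[:3],tcp_rot=q[3:])
M=R.from_rotvec(q[3:]).as_matrix(); zt=q[2]+.0267
for p in [(312.5,79),(312.5,320)]: print(np.round(M.T@(onz('wrist',p,zt,s)-q[:3])*1000,1))
st(); go([.646,.072,.31],29.5); go([.44,-.06,.31],-10.7); go([.384,-.27,.31],-10.7)
```

```text
[-26.6  80.3   0.3]
[-26.7 -22.5   0.4]
t 4.52 tcp [646.5  72.2 204.4] phi 29.5 x [ 0.002  0.    -1.   ] F [ 1.4 -0.6 -1.5] T [-0.07 -0.08 -0.  ] gap 9.7 j [ 0.05  0.43  1.38 -0.    1.33 -0.47]
trans [-105.6   -0.    -0.4] | 105.6 dr [0.   0.1  0.05]
trans [-106.   -13.4 -244.7] | 267.0 dr [4.02e+01 1.10e-01 2.00e-02]
trans [-106.2 -168.6 -396.8] | 444.0 dr [4.02e+01 1.10e-01 2.00e-02]
```

>>> apply_moves([
  {"claw": 5, "translation": [-25, 0, 0], "dr": [0, 0, 0]},
  {"claw": 5, "translation": [-50, 0, -5], "dr": [2, 0, 0]},
  {"claw": 5, "translation": [-75, -1, -20], "dr": [5, 0, 0]},
  {"claw": 5, "translation": [-95, -3, -45], "dr": [9, 0, 0]},
  {"claw": 5, "translation": [-106, -5, -75], "dr": [14, 0, 0]},
  {"claw": 5, "translation": [-106, -7, -108], "dr": [19, 0, 0]},
  {"claw": 5, "translation": [-106, -9, -143], "dr": [24, 0, 0]},
  {"claw": 5, "translation": [-106, -11, -178], "dr": [29, 0, 0]},
  {"claw": 5, "translation": [-106, -12, -213], "dr": [35, 0, 0]},
  {"claw": 5, "translation": [-106, -14, -245], "dr": [40, 0, 0]},
])

```text
clock: 5.35
tcp_pos: [0.4373, -0.0612, 0.3087]
tcp_rot: [0.147, 1.566, -0.148]
contact_force: [-1.0, -1.1, -1.7]
finger_gap: 0.0094
```

Run:
```python
from h import *
st(); go([.384,-.27,.31],-10.7)
```

```text
t 5.35 tcp [437.3 -61.2 308.7] phi -10.77 x [ 0. -0. -1.] F [-1.  -1.1 -1.7] T [-0.13  0.09  0.04] gap 9.4 j [-0.23  0.06  1.63 -0.    1.45 -0.05]
trans [  -1.2 -215.1  -13.3] | 215.5 dr [-0.07  0.01  0.02]
```

>>> apply_moves([
  {"claw": 5, "translation": [0, -15, -1], "dr": [0, 0, 0]},
  {"claw": 5, "translation": [0, -45, -3], "dr": [0, 0, 0]},
  {"claw": 5, "translation": [0, -80, -5], "dr": [0, 0, 0]},
  {"claw": 5, "translation": [0, -115, -7], "dr": [0, 0, 0]},
  {"claw": 5, "translation": [0, -150, -9], "dr": [0, 0, 0]},
  {"claw": 5, "translation": [0, -180, -11], "dr": [0, 0, 0]},
  {"claw": 5, "translation": [0, -203, -13], "dr": [0, 0, 0]},
  {"claw": 5, "translation": [0, -215, -13], "dr": [0, 0, 0]},
  {"claw": 5, "translation": [0, -215, -13], "dr": [0, 0, 0]},
  {"claw": 5, "translation": [0, -215, -13], "dr": [0, 0, 0]},
])

```text
clock: 6.18
tcp_pos: [0.3875, -0.2694, 0.3084]
tcp_rot: [0.146, 1.566, -0.144]
contact_force: [0.4, 0.7, -2.1]
finger_gap: 0.0097
```

Run:
```python
from h import *
s,im=snap('wrist','w6.png'); np.save('w6.npy',np.r_[s['tcp_pos'],s['tcp_rot']])
snap('scene','sc6.png')
st()
a=cv2.imread('pics/sc6.png'); cv2.imwrite('pics/sc6z.png',cv2.resize(a[130:330,100:300],(600,600),interpolation=cv2.INTER_CUBIC))
```

```text
t 6.28 tcp [ 387.7 -268.4  308.3] phi -10.45 x [ 0.     0.001 -1.   ] F [-0.3  0.3 -2.9] T [-0.    0.04 -0.  ] gap 9.4 j [-0.7   0.11  1.58  0.    1.46 -0.51]
```

View pics/w6.png

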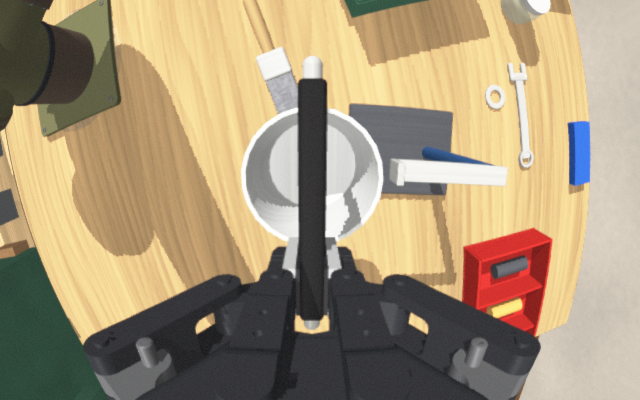

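View pics/sc6z.png

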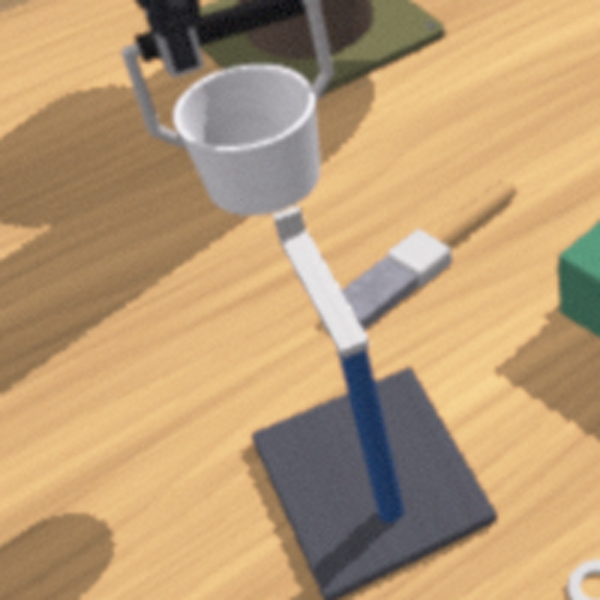

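The pail hangs level, with the hook visible on the right at (390-507, 160-185).

Run:
```python
import cv2
a=cv2.imread('pics/w6.png'); cv2.imwrite('pics/w6z.png',cv2.resize(a[130:210,370:520],(750,400),interpolation=cv2.INTER_CUBIC))
```

```text
(no output)
```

View pics/w6z.png

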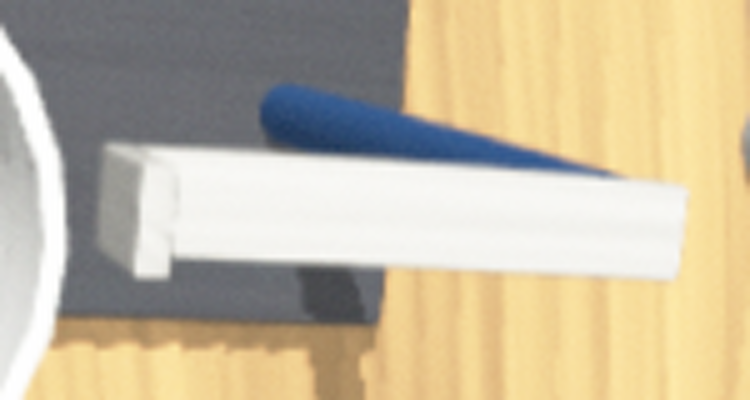

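Run:
```python
from h import *
q=np.load('w6.npy'); s=dict(tcp_pos=q[:3],tcp_rot=q[3:])
f=lambda u,v:(370+(u-2)/5,130+(v-2)/5)
P={}
for n,p,z in [('tipTL',(145,148),.223),('tipTR',(176,151),.223),('tipBR',(170,277),.223),('tipBL',(135,277),.223),('armFarT',(688,187),.205),('armFarB',(678,279),.205),('inner base B',(175,258),.205)]:
    P[n]=onz('wrist',f(*p),z,s); print(n,np.round(P[n]*1000,1))
far=(P['armFarT']+P['armFarB'])/2; tip=(P['tipTL']+P['tipTR']+P['tipBR']+P['tipBL'])/4
d=far-tip; d[2]=0; print('len',np.linalg.norm(d),'yaw',np.degrees(np.arctan2(d[1],d[0]))); d/=np.linalg.norm(d)
print('seat from far end(-81):',far-.081*d,'tip dist',(far-.081*d-tip)@d)
```

```text
tipTL [ 460.1 -245.3  223. ]
tipTR [ 464.9 -246.5  223. ]
tipBR [ 461.6 -265.9  223. ]
tipBL [ 455.9 -264.9  223. ]
armFarT [ 572.3 -271.2  205. ]
armFarB [ 569.2 -288.4  205. ]
inner base B [ 467.7 -267.6  205. ]
len 0.11279212584161896 yaw -12.381254206860168
seat from far end(-81): [ 0.49167832 -0.26246614  0.205     ] tip dist 0.031792125841618946
```

Run:
```python
from h import *
st(); go([.389,-.2715,.2275],-11.5); go([.4845,-.291,.2275],-11.5)
```

```text
t 6.28 tcp [ 387.7 -268.4  308.3] phi -10.45 x [ 0.     0.001 -1.   ] F [-0.3  0.3 -2.9] T [-0.    0.04 -0.  ] gap 9.4 j [-0.7   0.11  1.58  0.    1.46 -0.51]
trans [80.8 -2.9  1.8] | 80.9 dr [ 1.05 -0.01 -0.07]
trans [80.8 -4.8 99.3] | 128.1 dr [ 1.05 -0.01 -0.07]
```

>>> apply_moves([
  {"claw": 5, "translation": [12, -1, 0], "dr": [0, 0, 0]},
  {"claw": 5, "translation": [30, -2, 1], "dr": [0.5, 0, 0]},
  {"claw": 5, "translation": [50, -3, 2], "dr": [1, 0, 0]},
  {"claw": 5, "translation": [70, -3, 2], "dr": [1, 0, 0]},
  {"claw": 5, "translation": [81, -3, 2], "dr": [1, 0, 0]},
  {"claw": 5, "translation": [81, -3, 2], "dr": [1, 0, 0]},
  {"claw": 5, "translation": [81, -3, 8], "dr": [1, 0, 0]},
  {"claw": 5, "translation": [81, -3, 16], "dr": [1, 0, 0]},
  {"claw": 5, "translation": [81, -3, 24], "dr": [1, 0, 0]},
  {"claw": 5, "translation": [81, -4, 30], "dr": [1, 0, 0]},
])

```text
clock: 7.12
tcp_pos: [0.4187, -0.2797, 0.2286]
tcp_rot: [0.156, 1.562, -0.158]
contact_force: [-0.7, 0.0, -3.3]
finger_gap: 0.0091
```

Run:
```python
from h import *
s,im=snap('wrist','w7.png'); np.save('w7.npy',np.r_[s['tcp_pos'],s['tcp_rot']])
snap('scene','sc7.png')
st();go([.4845,-.291,.2275],-11.5)
a=cv2.imread('pics/sc7.png'); cv2.imwrite('pics/sc7z.png',cv2.resize(a[150:300,120:270],(600,600),interpolation=cv2.INTER_CUBIC))
```

```text
t 7.22 tcp [ 418.5 -280.1  228.2] phi -11.46 x [ 0.002 -0.002 -1.   ] F [ 0.7 -0.2 -1.7] T [-0.1  -0.04  0.03] gap 9.4 j [-0.67  0.21  1.66  0.    1.27 -0.47]
trans [ 0.8  2.4 66.8] | 66.9 dr [0.04 0.15 0.07]
```

View pics/w7.png

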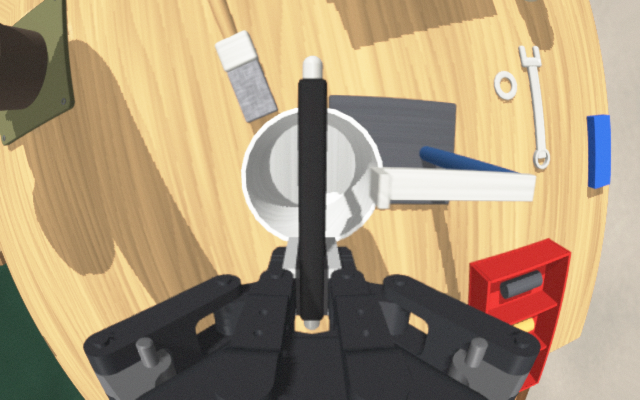

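View pics/sc7z.png

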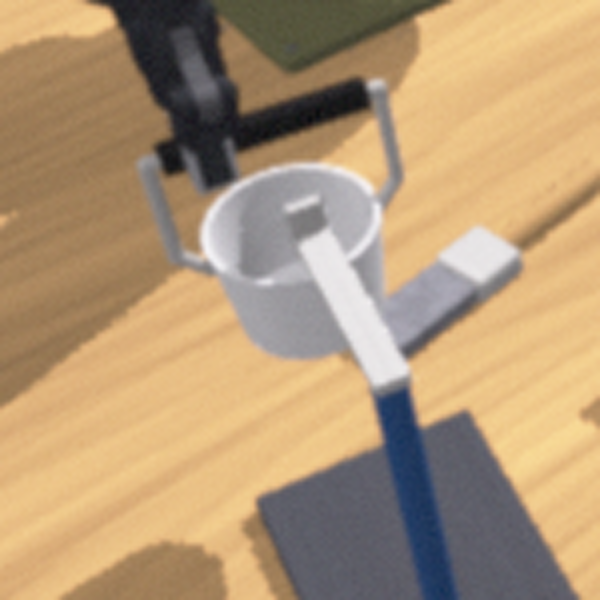

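Run:
```python
from h import *
q=np.load('w7.npy'); s=dict(tcp_pos=q[:3],tcp_rot=q[3:]);M=R.from_rotvec(q[3:]).as_matrix()
im=cv2.imread('pics/w7.png');cv2.imwrite('pics/w7z.png',cv2.resize(im[150:220,350:550],None,fx=4,fy=4,interpolation=cv2.INTER_CUBIC))
```

```text
(no output)
```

View pics/w7z.png

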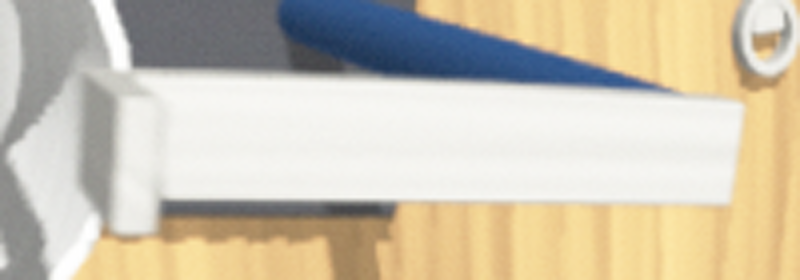

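Run:
```python
from h import *
q=np.load('w7.npy'); s=dict(tcp_pos=q[:3],tcp_rot=q[3:]);M=R.from_rotvec(q[3:]).as_matrix()
f=lambda u,v:(350+(u-1.5)/4,150+(v-1.5)/4)
for n,p,z in [('tipTL',(118,92),.223),('tipTR',(158,95),.223),('tipBR',(156,234),.223),('tipBL',(110,232),.223),('armFarT',(743,101),.205),('armFarB',(730,205),.205),('arm T300',(300,76),.205),('arm B300',(300,201),.205)]:
    P=onz('wrist',f(*p),z,s); print(n,np.round(P*1000,1),'tool',np.round(M.T@(P-q[:3])*1000,1))
```

```text
tipTL [ 459.9 -247.4  223. ] tool [ 5.7 39.9 33.9]
tipTR [ 464.9 -248.7  223. ] tool [ 5.7 39.6 39.1]
tipBR [ 462.1 -266.4  223. ] tool [ 5.7 21.6 39.9]
tipBL [ 456.2 -265.   223. ] tool [ 5.7 21.9 33.9]
armFarT [ 572.7 -271.6  205. ] tool [ 24.1  38.6 149.3]
armFarB [ 569.6 -289.2  205. ] tool [ 24.1  20.7 149.8]
arm T300 [ 490.2 -253.8  205. ] tool [23.8 39.6 64.9]
arm B300 [ 488.1 -272.1  205. ] tool [23.8 21.2 66.5]
```

>>> apply_moves([
  {"claw": 5, "translation": [0, 1, 6], "dr": [0, 0, 0]},
  {"claw": 5, "translation": [0, 1, 15], "dr": [0, 0, 0]},
  {"claw": 5, "translation": [0, 1, 25], "dr": [0, 0, 0]},
  {"claw": 5, "translation": [0, 1, 36], "dr": [0, 0, 0]},
  {"claw": 5, "translation": [0, 1, 47], "dr": [0, 0, 0]},
  {"claw": 5, "translation": [0, 1, 57], "dr": [0, 0, 0]},
  {"claw": 5, "translation": [0, 1, 65], "dr": [0, 0, 0]},
  {"claw": 5, "translation": [0, 1, 68], "dr": [0, 0, 0]},
  {"claw": 5, "translation": [0, 1, 68], "dr": [0, 0, 0]},
  {"claw": 5, "translation": [0, 1, 68], "dr": [0, 0, 0]},
])

```text
clock: 8.05
tcp_pos: [0.483, -0.2915, 0.227]
tcp_rot: [0.158, 1.566, -0.157]
contact_force: [0.1, 0.2, -1.6]
finger_gap: 0.0094
```

Run:
```python
from h import *
snap('scene','sc8.png'); s,im=snap('wrist','w8.png')
st()
a=cv2.imread('pics/sc8.png'); b=cv2.resize(a[150:290,130:270],(400,400),interpolation=cv2.INTER_CUBIC)
cv2.imwrite('pics/c8.png',np.hstack([b,cv2.resize(im[:400,160:560,::-1],(400,400))]))
```

```text
t 8.15 tcp [ 482.6 -291.4  227.2] phi -11.5 x [-0.001  0.    -1.   ] F [-0.3 -0.  -1.8] T [-0.03  0.07  0.03] gap 9.2 j [-0.62  0.29  1.54 -0.    1.31 -0.42]
```

View pics/c8.png

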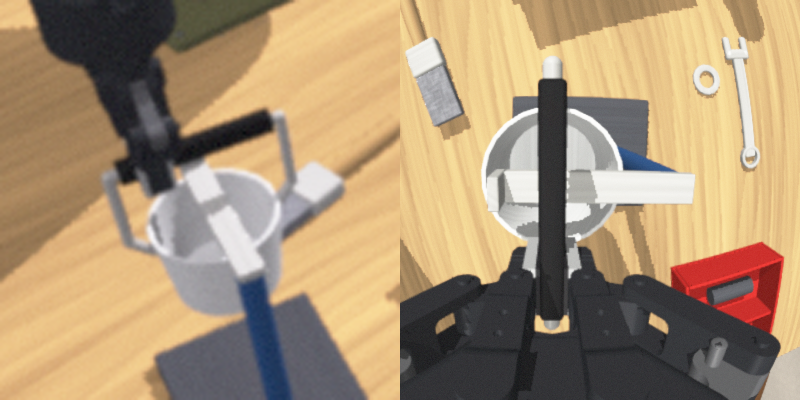

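The tip is threaded through the loop, and the handle crosses the arm squarely with the post clear behind it. Next I'll lower it.

>>> apply_moves([
  {"claw": 5, "translation": [5, 0, 0], "dr": [0, 0, 0]},
  {"claw": 5, "translation": [11, 0, 0], "dr": [0, 0, 0]},
  {"claw": 5, "translation": [17, 0, 0], "dr": [0, 0, 0]},
  {"claw": 5, "translation": [22, 0, 0], "dr": [0, 0, 0]},
  {"claw": 5, "translation": [26, 0, 0], "dr": [0, 0, 0]},
  {"claw": 5, "translation": [29, 0, 0], "dr": [0, 0, 0]},
  {"claw": 5, "translation": [31, 0, 0], "dr": [0, 0, 0]},
  {"claw": 5, "translation": [32, 0, 0], "dr": [0, 0, 0]},
  {"claw": 5, "translation": [33, 0, 0], "dr": [0, 0, 0]},
  {"claw": 5, "translation": [33, 0, 0], "dr": [0, 0, 0]},
])

```text
clock: 8.98
tcp_pos: [0.4832, -0.2917, 0.1943]
tcp_rot: [0.158, 1.565, -0.158]
contact_force: [-0.3, -0.2, -1.7]
finger_gap: 0.0094
```

Run:
```python
from h import *
st()
```

```text
t 8.98 tcp [ 483.2 -291.7  194.3] phi -11.5 x [ 0. -0. -1.] F [-0.3 -0.2 -1.7] T [-0.05  0.1  -0.01] gap 9.4 j [-0.62  0.32  1.58  0.    1.24 -0.42]
```

>>> apply_moves([
  {"claw": 5, "translation": [0.5, 0, 0], "dr": [0, 0, 0]},
  {"claw": 5, "translation": [1, 0, 0], "dr": [0, 0, 0]},
  {"claw": 5, "translation": [1.5, 0, 0], "dr": [0, 0, 0]},
  {"claw": 5, "translation": [2, 0, 0], "dr": [0, 0, 0]},
  {"claw": 5, "translation": [2, 0, 0], "dr": [0, 0, 0]},
  {"claw": 5, "translation": [2, 0, 0], "dr": [0, 0, 0]},
  {"claw": 5, "translation": [2, 0, 0], "dr": [0, 0, 0]},
  {"claw": 5, "translation": [2, 0, 0], "dr": [0, 0, 0]},
  {"claw": 5, "translation": [2, 0, 0], "dr": [0, 0, 0]},
  {"claw": 5, "translation": [2, 0, 0], "dr": [0, 0, 0]},
])

```text
clock: 9.82
tcp_pos: [0.4834, -0.2919, 0.1935]
tcp_rot: [0.157, 1.564, -0.158]
contact_force: [-1.9, 1.5, 5.3]
finger_gap: 0.0096
```

Run:
```python
from h import *
snap('scene','sc9.png'); s,im=snap('wrist','w9.png')
st()
a=cv2.imread('pics/sc9.png'); b=cv2.resize(a[150:290,130:270],(400,400),interpolation=cv2.INTER_CUBIC)
cv2.imwrite('pics/c9.png',np.hstack([b,cv2.resize(im[:400,160:560,::-1],(400,400))]))
```

```text
t 9.92 tcp [ 483.4 -291.8  193.5] phi -11.5 x [ 0.001 -0.001 -1.   ] F [-2.4  1.3  5.8] T [0.24 0.26 0.07] gap 9.6 j [-0.62  0.32  1.58 -0.    1.23 -0.42]
```

View pics/c9.png

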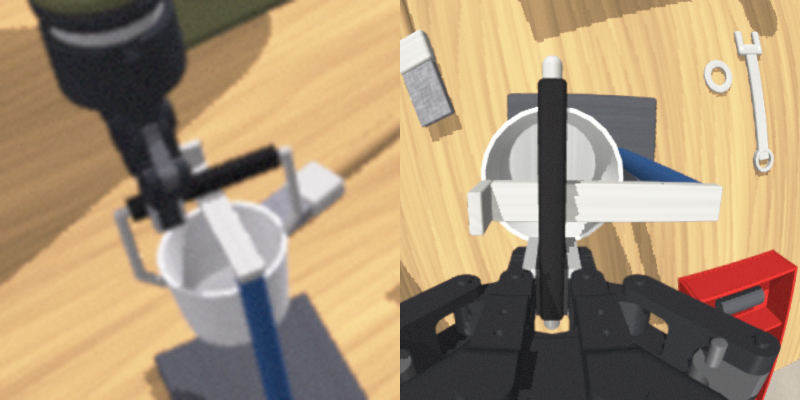

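The handle bears on the arm: the force went from −1.7 to +5.6 N. I'll ease off 1 mm, open and rise.

>>> apply_moves([
  {"claw": 5, "translation": [-0.5, 0, 0], "dr": [0, 0, 0]},
  {"claw": 5, "translation": [-1, 0, 0], "dr": [0, 0, 0]},
  {"claw": 12, "translation": [-1, 0, 0], "dr": [0, 0, 0]},
  {"claw": 20, "translation": [-1, 0, 0], "dr": [0, 0, 0]},
  {"claw": 35, "translation": [-1, 0, 0], "dr": [0, 0, 0]},
  {"claw": 45, "translation": [-1, 0, 0], "dr": [0, 0, 0]},
  {"claw": 45, "translation": [-1, 0, 0], "dr": [0, 0, 0]},
  {"claw": 45, "translation": [-8, 0, 0], "dr": [0, 0, 0]},
  {"claw": 45, "translation": [-20, 0, 0], "dr": [0, 0, 0]},
  {"claw": 45, "translation": [-40, 0, 0], "dr": [0, 0, 0]},
])

```text
clock: 10.75
tcp_pos: [0.482, -0.2908, 0.2312]
tcp_rot: [0.159, 1.569, -0.156]
contact_force: [0.3, -0.1, -0.7]
finger_gap: 0.045
```

Run:
```python
from h import *
snap('scene','sc10.png'); s,im=snap('wrist','w10.png')
st()
a=cv2.imread('pics/sc10.png'); b=cv2.resize(a[150:290,130:270],(400,400),interpolation=cv2.INTER_CUBIC)
cv2.imwrite('pics/c10.png',np.hstack([b,cv2.resize(im[:400,160:560,::-1],(400,400))]))
```

```text
t 10.85 tcp [ 485.1 -293.   235.8] phi -11.5 x [ 0.005 -0.004 -1.   ] F [ 0.1 -0.8  0.4] T [ 0.01 -0.02  0.05] gap 45.2 j [-0.62  0.29  1.52  0.    1.32 -0.42]
```

View pics/c10.png

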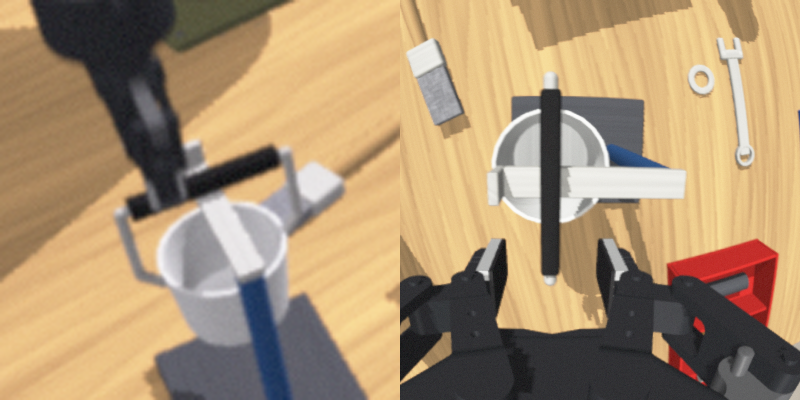

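The pail hangs level on the hook between the upturn and the post, and it's released. Next are the bolts.

Run:
```python
from h import *
st(); go([.50,.06,.26],-80.7)
```

```text
t 10.85 tcp [ 485.1 -293.   235.8] phi -11.5 x [ 0.005 -0.004 -1.   ] F [ 0.1 -0.8  0.4] T [ 0.01 -0.02  0.05] gap 45.2 j [-0.62  0.29  1.52  0.    1.32 -0.42]
trans [-25.5 348.8 -55.6] | 354.1 dr [69.2   0.4  -0.08]
```

>>> apply_moves([
  {"claw": 45, "translation": [-40, 0, 0], "dr": [0, 0, 0]},
  {"claw": 45, "translation": [-75, 10, -2], "dr": [7, 0, 0]},
  {"claw": 30, "translation": [-75, 40, -6], "dr": [14, 0, 0]},
  {"claw": 15, "translation": [-75, 78, -12], "dr": [21, 0, 0]},
  {"claw": 0, "translation": [-75, 117, -18], "dr": [28, 0, 0]},
  {"claw": 0, "translation": [-70, 156, -25], "dr": [35, 0, 0]},
  {"claw": 0, "translation": [-60, 195, -31], "dr": [42, 0, 0]},
  {"claw": 0, "translation": [-50, 234, -37], "dr": [49, 0, 0]},
  {"claw": 0, "translation": [-40, 273, -43], "dr": [56, 0, 0]},
  {"claw": 0, "translation": [-35, 308, -49], "dr": [63, 0, 0]},
])

```text
clock: 11.68
tcp_pos: [0.4956, 0.0089, 0.2686]
tcp_rot: [0.969, 1.345, -0.969]
contact_force: [1.6, 0.0, -0.1]
finger_gap: -0.0001
```

Run:
```python
from h import *
st(); go([.50,.06,.26],-80.7)
```

```text
t 11.68 tcp [495.6   8.9 268.6] phi -71.57 x [-0.001  0.    -1.   ] F [ 1.6  0.  -0.1] T [ 0.01 -0.04 -0.02] gap -0.1 j [-0.07  0.17  1.6   0.    1.37  1.18]
trans [  8.6  20.3 -47.1] | 52.0 dr [ 9.13 -0.01  0.04]
```

>>> apply_moves([
  {"claw": 0, "translation": [5, 5, -15], "dr": [3, 0, 0]},
  {"claw": 0, "translation": [8, 10, -30], "dr": [6, 0, 0]},
  {"claw": 0, "translation": [8, 15, -40], "dr": [6.3, 0, 0]},
  {"claw": 0, "translation": [8, 15, -42], "dr": [6.3, 0, 0]},
  {"claw": 0, "translation": [8, 15, -42], "dr": [6.3, 0, 0]},
  {"claw": 0, "translation": [8, 15, -42], "dr": [6.3, 0, 0]},
  {"claw": 0, "translation": [8, 15, -42], "dr": [6.3, 0, 0]},
  {"claw": 0, "translation": [8, 15, -42], "dr": [6.3, 0, 0]},
  {"claw": 0, "translation": [8, 15, -42], "dr": [6.3, 0, 0]},
  {"claw": 0, "translation": [8, 15, -42], "dr": [6.3, 0, 0]},
])

```text
clock: 12.52
tcp_pos: [0.4971, 0.0512, 0.2616]
tcp_rot: [1.048, 1.304, -1.048]
contact_force: [0.7, -0.5, 0.6]
finger_gap: -0.0004
```

Run:
```python
from h import *
s,im=snap('wrist','w11.png'); np.save('w11.npy',np.r_[s['tcp_pos'],s['tcp_rot']]); st()
snap('scene','sc11.png'); snap('top','t11.png')
cv2.imwrite('pics/w11z.png',cv2.resize(im[40:320,140:520,::-1],None,fx=2,fy=2,interpolation=cv2.INTER_CUBIC))
```

```text
t 12.57 tcp [497.1  51.3 261.6] phi -77.59 x [ 0. -0. -1.] F [-0.2  0.  -0.4] T [-0.02 -0.01  0.01] gap 0.1 j [ 0.02  0.18  1.61 -0.    1.36  1.37]
```

View pics/w11.png

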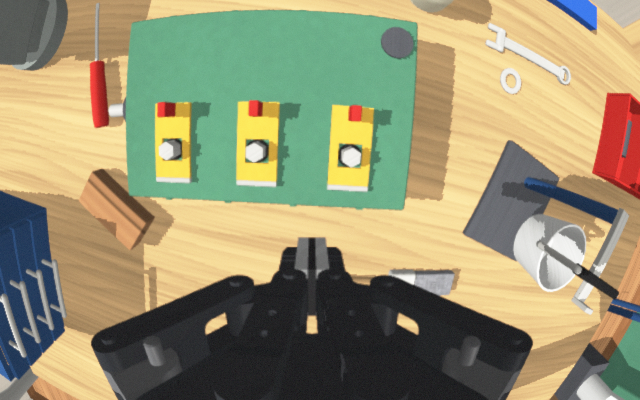

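View pics/w11z.png

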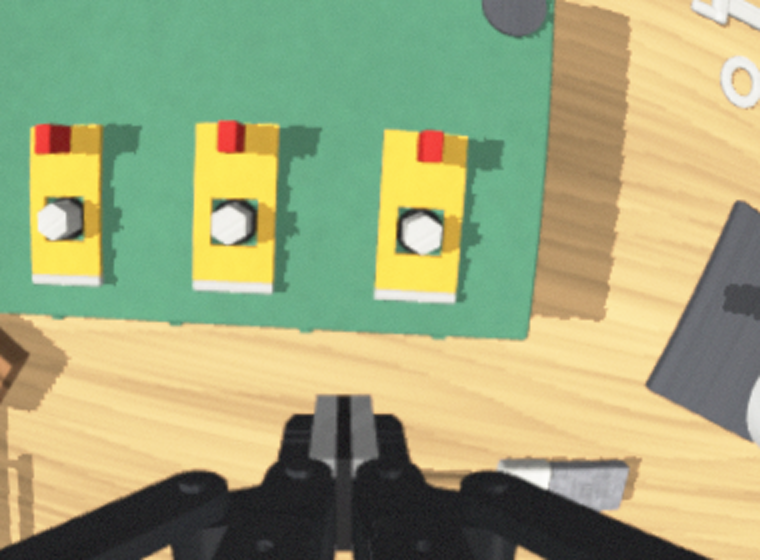

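View pics/sc11.png

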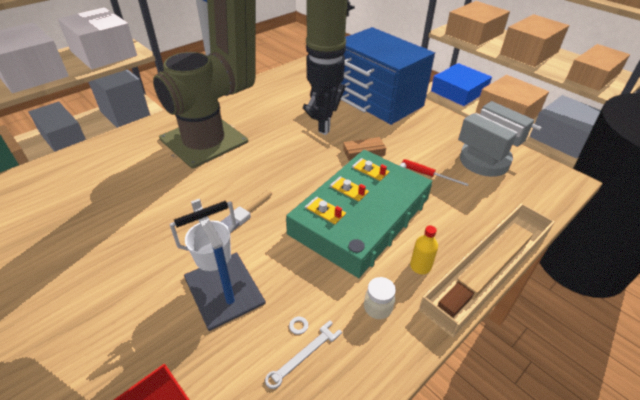

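The pail is hanging steadily. In the zoom, the bolt heads are at (60,219), (233,222) and (421,232), and the fin tops are at (45,140), (229,136) and (430,147).

Run:
```python
from h import *
q=np.load('w11.npy'); s=dict(tcp_pos=q[:3],tcp_rot=q[3:])
f=lambda u,v:(140+(u-.5)/2,40+(v-.5)/2)
w=[onz('wrist',f(*p),.092,s) for p in [(59,219),(233,222),(421,232)]]
for x in w: print('bolt',np.round(x*1000,1))
for i in (0,1): print(np.linalg.norm(w[i]-w[i+1]))
d=w[0]-w[2]; print('yaw',np.degrees(np.arctan2(-d[0],d[1])))
for p in [(229,130),(430,138)]: print('fin top',np.round(1000*onz('wrist',f(*p),.106,s),1))
for p in [(50,138)]: print('fin top',np.round(1000*onz('wrist',f(*p),.106,s),1))
st()
c=w[2]; go([c[0],c[1],.11],-80.5)
```

```text
bolt [504.1 209.2  92. ]
bolt [520.2 112.7  92. ]
bolt [535.5  18.1  92. ]
0.09779242931458894
0.09582945484804853
yaw 9.341135659887476
fin top [565.7 121.3 106. ]
fin top [582.1  26.4 106. ]
fin top [547.4 215.  106. ]
t 12.67 tcp [497.1  51.5 261.5] phi -77.57 x [ 0. -0. -1.] F [-0.5 -0.3 -0.4] T [-0.02  0.02  0.01] gap 0.2 j [ 0.02  0.18  1.61 -0.    1.36  1.37]
trans [151.5  30.3  40.8] | 159.8 dr [ 2.93  0.   -0.  ]
```

Run:
```python
from h import *
go([.5347,.0168,.102],-80.7)
```

```text
trans [159.5  29.2  42. ] | 167.5 dr [ 3.13  0.   -0.  ]
```

>>> apply_moves([
  {"claw": 0, "translation": [10, 10, 15], "dr": [1, 0, 0]},
  {"claw": 0, "translation": [30, 20, 30], "dr": [2, 0, 0]},
  {"claw": 0, "translation": [60, 29, 42], "dr": [3, 0, 0]},
  {"claw": 0, "translation": [90, 29, 42], "dr": [3.1, 0, 0]},
  {"claw": 0, "translation": [120, 29, 42], "dr": [3.1, 0, 0]},
  {"claw": 0, "translation": [145, 29, 42], "dr": [3.1, 0, 0]},
  {"claw": 0, "translation": [155, 29, 42], "dr": [3.1, 0, 0]},
  {"claw": 0, "translation": [159, 29, 42], "dr": [3.1, 0, 0]},
  {"claw": 0, "translation": [159, 29, 42], "dr": [3.1, 0, 0]},
  {"claw": 0, "translation": [159, 29, 42], "dr": [3.1, 0, 0]},
])

```text
clock: 13.5
tcp_pos: [0.5357, 0.0168, 0.1034]
tcp_rot: [1.089, 1.28, -1.087]
contact_force: [0.7, -1.0, -0.8]
finger_gap: -0.0002
```

Run:
```python
from h import *
s,im=snap('wrist','w12.png'); np.save('w12.npy',np.r_[s['tcp_pos'],s['tcp_rot']]); st()
cv2.imwrite('pics/w12z.png',cv2.resize(im[60:340,120:500,::-1],None,fx=2,fy=2,interpolation=cv2.INTER_CUBIC))
```

```text
t 13.55 tcp [535.9  16.8 103.9] phi -80.64 x [ 0.003 -0.    -1.   ] F [-0.1  0.7  0.4] T [-0.01 -0.03 -0.02] gap -0.0 j [-0.05  0.38  1.76 -0.    1.    1.36]
```

View pics/w12z.png

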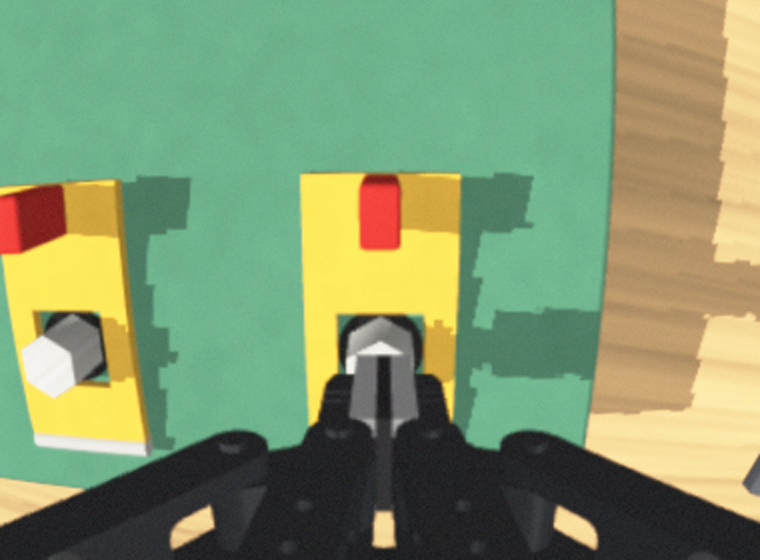

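The fingertips are centred over bolt C, whose head is at (382,350) in the zoom. I'll tap lightly to a commanded z of about 90.5.

>>> apply_moves([
  {"claw": 0, "translation": [4, 0, 0], "dr": [0, 0, 0]},
  {"claw": 0, "translation": [7, 0, 0], "dr": [0, 0, 0]},
  {"claw": 0, "translation": [9, 0, 0], "dr": [0, 0, 0]},
  {"claw": 0, "translation": [10, 0, 0], "dr": [0, 0, 0]},
  {"claw": 0, "translation": [11, 0, 0], "dr": [0, 0, 0]},
  {"claw": 0, "translation": [11.5, 0, 0], "dr": [0, 0, 0]},
  {"claw": 0, "translation": [12, 0, 0], "dr": [0, 0, 0]},
  {"claw": 0, "translation": [12, 0, 0], "dr": [0, 0, 0]},
  {"claw": 0, "translation": [12, 0, 0], "dr": [0, 0, 0]},
  {"claw": 0, "translation": [12, 0, 0], "dr": [0, 0, 0]},
])

```text
clock: 14.38
tcp_pos: [0.5344, 0.017, 0.0905]
tcp_rot: [1.088, 1.282, -1.088]
contact_force: [-1.4, -0.1, 1.1]
finger_gap: 0.0002
```

Run:
```python
from h import *
st()
```

```text
t 14.38 tcp [534.4  17.   90.5] phi -80.65 x [-0.  0. -1.] F [-1.4 -0.1  1.1] T [ 0.07  0.12 -0.03] gap 0.2 j [-0.05  0.4   1.77  0.    0.97  1.36]
```

>>> apply_moves([
  {"claw": 0, "translation": [0.5, 0, 0], "dr": [0, 0, 0]},
  {"claw": 0, "translation": [1, 0, 0], "dr": [0, 0, 0]},
  {"claw": 0, "translation": [1.5, 0, 0], "dr": [0, 0, 0]},
  {"claw": 0, "translation": [1.5, 0, 0], "dr": [0, 0, 0]},
  {"claw": 0, "translation": [1.5, 0, 0], "dr": [0, 0, 0]},
  {"claw": 0, "translation": [1.5, 0, 0], "dr": [0, 0, 0]},
  {"claw": 0, "translation": [1.5, 0, 0], "dr": [0, 0, 0]},
  {"claw": 0, "translation": [1.5, 0, 0], "dr": [0, 0, 0]},
  {"claw": 0, "translation": [1.5, 0, 0], "dr": [0, 0, 0]},
  {"claw": 0, "translation": [1.5, 0, 0], "dr": [0, 0, 0]},
])

```text
clock: 15.22
tcp_pos: [0.5345, 0.0169, 0.0889]
tcp_rot: [1.088, 1.282, -1.088]
contact_force: [-0.5, -0.3, -0.7]
finger_gap: 0.0002
```

Run:
```python
from h import *
st()
```

```text
t 15.22 tcp [534.5  16.9  88.9] phi -80.65 x [ 0. -0. -1.] F [-0.5 -0.3 -0.7] T [ 0.02 -0.01  0.02] gap 0.2 j [-0.05  0.4   1.78 -0.    0.96  1.36]
```

>>> apply_moves([
  {"claw": 0, "translation": [0.5, 0, 0], "dr": [0, 0, 0]},
  {"claw": 0, "translation": [1, 0, 0], "dr": [0, 0, 0]},
  {"claw": 0, "translation": [1.5, 0, 0], "dr": [0, 0, 0]},
  {"claw": 0, "translation": [2, 0, 0], "dr": [0, 0, 0]},
  {"claw": 0, "translation": [2.5, 0, 0], "dr": [0, 0, 0]},
  {"claw": 0, "translation": [3, 0, 0], "dr": [0, 0, 0]},
  {"claw": 0, "translation": [3, 0, 0], "dr": [0, 0, 0]},
  {"claw": 0, "translation": [3, 0, 0], "dr": [0, 0, 0]},
  {"claw": 0, "translation": [3, 0, 0], "dr": [0, 0, 0]},
  {"claw": 0, "translation": [3, 0, 0], "dr": [0, 0, 0]},
])

```text
clock: 16.05
tcp_pos: [0.5345, 0.017, 0.0859]
tcp_rot: [1.088, 1.282, -1.088]
contact_force: [0.6, -0.8, 0.4]
finger_gap: 0.0002
```

Run:
```python
from h import *
st()
s,im=snap('wrist','w13.png')
cv2.imwrite('pics/w13z.png',cv2.resize(im[60:340,120:500,::-1],None,fx=2,fy=2,interpolation=cv2.INTER_CUBIC))
```

```text
t 16.05 tcp [534.5  17.   85.9] phi -80.65 x [ 0. -0. -1.] F [ 0.6 -0.8  0.4] T [-0.05 -0.06  0.04] gap 0.2 j [-0.05  0.41  1.78 -0.    0.96  1.36]
```

View pics/w13z.png

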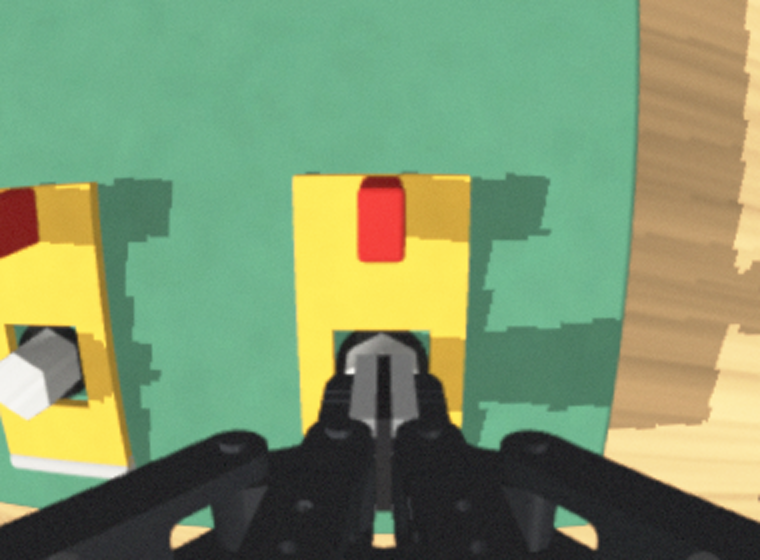

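>>> apply_moves([
  {"claw": 0, "translation": [-10, 0, 0], "dr": [0, 0, 0]},
  {"claw": 0, "translation": [-30, 0, 0], "dr": [0, 0, 0]},
  {"claw": 0, "translation": [-55, -10, -10], "dr": [0, 0, 0]},
  {"claw": 0, "translation": [-80, -25, -25], "dr": [0, 0, 0]},
  {"claw": 0, "translation": [-95, -35, -40], "dr": [0, 0, 0]},
  {"claw": 0, "translation": [-95, -40, -50], "dr": [0, 0, 0]},
  {"claw": 0, "translation": [-95, -40, -50], "dr": [0, 0, 0]},
  {"claw": 0, "translation": [-95, -40, -50], "dr": [0, 0, 0]},
  {"claw": 0, "translation": [-95, -40, -50], "dr": [0, 0, 0]},
  {"claw": 0, "translation": [-95, -40, -50], "dr": [0, 0, 0]},
])

```text
clock: 16.93
tcp_pos: [0.4869, 0.0594, 0.1799]
tcp_rot: [1.087, 1.283, -1.09]
contact_force: [-0.4, 0.1, 0.3]
finger_gap: 0.0003
```

Run:
```python
from h import *
s,im=snap('wrist','w14.png'); np.save('w14.npy',np.r_[s['tcp_pos'],s['tcp_rot']]); st()
cv2.imwrite('pics/w14z.png',cv2.resize(im[60:260,130:510,::-1],None,fx=2,fy=2,interpolation=cv2.INTER_CUBIC))
```

```text
t 16.98 tcp [487.   59.3 179.9] phi -80.68 x [-0.002 -0.    -1.   ] F [ 0.  -0.  -0.1] T [0.01 0.06 0.01] gap -0.3 j [ 0.04  0.24  1.75 -0.    1.15  1.44]
```

View pics/w14z.png

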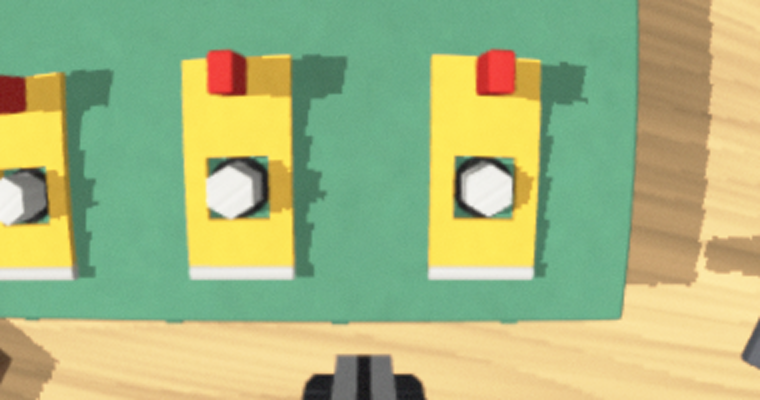

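Bolt C (right) now shows a shorter head shadow than B. I'll cross-check in the scene camera, before against after.

Run:
```python
from h import *
snap('scene','sc14.png')
A=[cv2.resize(cv2.imread('pics/'+f)[165:225,295:385],None,fx=4.4,fy=4.4,interpolation=cv2.INTER_CUBIC) for f in ('sc11.png','sc14.png')]
cv2.imwrite('pics/c14.png',np.hstack(A)); print(A[0].shape)
w=cv2.imread('pics/w14.png'); w1=cv2.imread('pics/w11.png')
cv2.imwrite('pics/c14b.png',np.hstack([cv2.resize(w1[120:190,230:380],(390,182),interpolation=cv2.INTER_CUBIC),cv2.resize(w[130:180,220:410],(400,182),interpolation=cv2.INTER_CUBIC)]))
```

```text
(264, 396, 3)
```

View pics/c14.png

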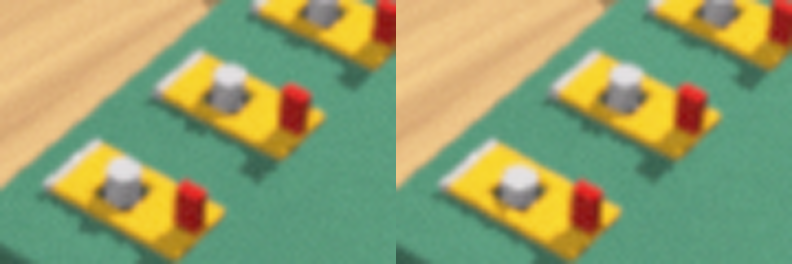

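View pics/c14b.png

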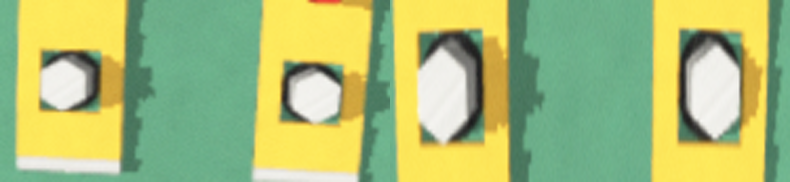

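Confirmed. Between the two scene views, the nearest bolt (C, at (123,170) before) has clearly sunk and stayed down, while the others are unchanged. Now I'll locate its fin.

Run:
```python
from h import *
q=np.load('w12.npy'); s=dict(tcp_pos=q[:3],tcp_rot=q[3:])
g=lambda u,v:(120+(u-.5)/2,60+(v-.5)/2)
print('w12 fin',np.round(1000*onz('wrist',g(380.5,214),.106,s),1))
s=dict(tcp_pos=np.array([.5345,.017,.0859]),tcp_rot=q[3:])
print('w13 fin',np.round(1000*onz('wrist',g(381.5,224.5),.106,s),1))
for p in [(358,187),(405,187),(405,262),(358,262)]: print(np.round(1000*onz('wrist',g(*p),.106,s),1))
```

```text
w12 fin [579.9  23.8 106. ]
w13 fin [579.2  23.8 106. ]
[586.   29.6 106. ]
[587.5  20.4 106. ]
[572.4  17.8 106. ]
[570.8  27.2 106. ]
```

Run:
```python
import numpy as np
from scipy.optimize import least_squares,fsolve
D=[((.201,-.538,.2305),.31,1.51),((.3916,-.2735,.331),.10,1.53),((.6402,.0673,.2428),.39,1.34),((.6464,.0722,.1812),.45,1.41),((.4185,-.2801,.2282),.21,1.66),((.4834,-.2918,.1935),.32,1.58),((.4971,.0513,.2616),.18,1.61),((.5345,.017,.0859),.41,1.78),((.487,.0593,.1799),.24,1.75)]
A=[];b=[]
for p,j2,j3 in D:
    A+= [[1,0,np.sin(j2),0,np.sin(j2+j3),np.cos(j2+j3)],[0,1,np.cos(j2),0,np.cos(j2+j3),-np.sin(j2+j3)]]
    b+=[np.hypot(p[0],p[1]),p[2]]
A=np.array(A)[:,[0,1,2,4,5]]
x,r,_,_=np.linalg.lstsq(A,np.array(b),rcond=None); print(np.round(x,3),np.abs(A@x-b).max())
a,hz,L1,L2,o=x
for L3 in (.2,.25,.3,.35,.4):
  for ang in (45,35,25):
    t=np.radians(ang)
    R_,Z=.5473+0,.136
    wr=R_-L3*np.sin(t); wz=Z+L3*np.cos(t)   # wrist
    f=lambda q:[a+L1*np.sin(q[0])+L2*np.sin(sum(q))+o*np.cos(sum(q))-wr,hz+L3+L1*np.cos(q[0])+L2*np.cos(sum(q))-o*np.sin(sum(q))-wz]
    q,_,ok,_=fsolve(f,[0,1.9],full_output=True); print(L3,ang,np.round(q,2),'j5',round(np.pi-t-sum(q),2),ok)
```

```text
[ 0.006 -0.174  0.648  0.414  0.115] 0.003865678612884338
0.2 45 [0.28 2.05] j5 0.02 1
0.2 35 [0.28 1.97] j5 0.28 1
0.2 25 [0.28 1.89] j5 0.53 1
0.25 45 [0.27 2.14] j5 -0.06 1
0.25 35 [0.26 2.04] j5 0.23 1
0.25 25 [0.27 1.94] j5 0.5 1
0.3 45 [0.27 2.23] j5 -0.15 1
0.3 35 [0.24 2.11] j5 0.18 1
0.3 25 [0.25 1.98] j5 0.47 1
0.35 45 [0.28 2.32] j5 -0.24 1
0.35 35 [0.23 2.17] j5 0.13 1
0.35 25 [0.23 2.03] j5 0.44 1
0.4 45 [0.3  2.41] j5 -0.36 1
0.4 35 [0.22 2.24] j5 0.07 1
0.4 25 [0.21 2.08] j5 0.41 1
```

```bash
cat >> h.py <<'E'
gx=np.array([np.cos(np.radians(9.3)),np.sin(np.radians(9.3)),0]); gy=np.array([-gx[1],gx[0],0]); FIN=np.array([.5793,.0238,0]); HG=FIN-.08*gx
def tl(th): return R.from_rotvec(-gy*np.radians(th)).as_matrix()
E
python3 - <<'E'
from h import *
st()
T=HG+.0736*gx+np.array([0,0,.0844]); print(T)
go(T+[0,0,.05],-80.7,tl(-20))
E
```

```text
t 17.03 tcp [487.   59.3 180. ] phi -80.68 x [-0.002 -0.    -1.   ] F [ 1.1 -0.3 -0.9] T [-0.04  0.01  0.01] gap 0.2 j [ 0.04  0.24  1.75 -0.    1.15  1.44]
[0.57298412 0.02276574 0.0844    ]
trans [45.5 79.1 50. ] | 104.0 dr [  0.02   0.   -19.9 ]
```

>>> apply_moves([
  {"claw": 20, "translation": [0, 15, 10], "dr": [0, 0, -4]},
  {"claw": 45, "translation": [0, 35, 22], "dr": [0, 0, -8]},
  {"claw": 45, "translation": [5, 55, 35], "dr": [0, 0, -12]},
  {"claw": 45, "translation": [15, 70, 45], "dr": [0, 0, -16]},
  {"claw": 45, "translation": [30, 78, 50], "dr": [0, 0, -20]},
  {"claw": 45, "translation": [42, 79, 50], "dr": [0, 0, -20]},
  {"claw": 45, "translation": [45.5, 79, 50], "dr": [0, 0, -20]},
  {"claw": 45, "translation": [45.5, 79, 50], "dr": [0, 0, -20]},
  {"claw": 45, "translation": [45.5, 79, 50], "dr": [0, 0, -20]},
  {"claw": 45, "translation": [45.5, 79, 50], "dr": [0, 0, -20]},
])

```text
clock: 17.87
tcp_pos: [0.5721, 0.0235, 0.1369]
tcp_rot: [0.883, 1.507, -1.344]
contact_force: [-0.1, -0.4, 1.2]
finger_gap: 0.045
```

Run:
```python
from h import *
s,im=snap('wrist','w15.png'); np.save('w15.npy',np.r_[s['tcp_pos'],s['tcp_rot']]); st()
T=HG+.0736*gx+np.array([0,0,.0844])
go(T,-80.7,tl(-20))
```

```text
t 17.92 tcp [572.4  23.5 137.2] phi -80.63 x [-0.335 -0.056 -0.94 ] F [-0.9 -0.2  0.1] T [ 0.1  -0.13 -0.02] gap 45.1 j [ 0.    0.57  1.37 -0.05  1.55  1.42]
trans [49.5 18.4  0.8] | 52.8 dr [ 0.06  0.04 -0.13]
```

View pics/w15.png

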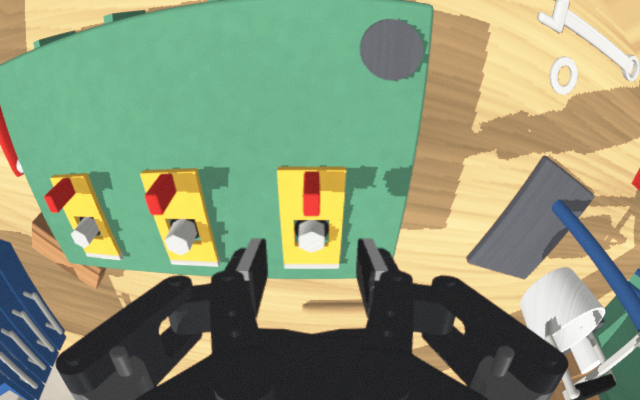

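The fin at (311,195) is centred between the open fingers. I'll descend and look.

>>> apply_moves([
  {"claw": 45, "translation": [9, 3, 1], "dr": [0, 0, 0]},
  {"claw": 45, "translation": [18, 7, 1], "dr": [0, 0, 0]},
  {"claw": 42, "translation": [28, 10, 1], "dr": [0, 0, 0]},
  {"claw": 40, "translation": [38, 14, 1], "dr": [0, 0, 0]},
  {"claw": 35, "translation": [45, 17, 1], "dr": [0, 0, 0]},
  {"claw": 30, "translation": [49, 18, 1], "dr": [0, 0, 0]},
  {"claw": 30, "translation": [49.5, 18.5, 1], "dr": [0, 0, 0]},
  {"claw": 25, "translation": [49.5, 18.5, 1], "dr": [0, 0, 0]},
  {"claw": 25, "translation": [49.5, 18.5, 1], "dr": [0, 0, 0]},
  {"claw": 25, "translation": [49.5, 18.5, 1], "dr": [0, 0, 0]},
], grip_force=60)

```text
clock: 18.75
tcp_pos: [0.574, 0.0225, 0.0831]
tcp_rot: [0.883, 1.507, -1.344]
contact_force: [0.3, -0.0, -0.6]
finger_gap: 0.0246
```

Run:
```python
from h import *
s,im=snap('wrist','w16.png'); np.save('w16.npy',np.r_[s['tcp_pos'],s['tcp_rot']]); st()
cv2.imwrite('pics/w16z.png',cv2.resize(im[120:340,180:450,::-1],None,fx=2.4,fy=2.4,interpolation=cv2.INTER_CUBIC))
T=HG+.0736*gx+np.array([0,0,.0844])
go(T,-80.7,tl(-20))
```

```text
t 18.8 tcp [574.   22.4  83.1] phi -80.64 x [-0.336 -0.056 -0.94 ] F [1.2 0.3 0.7] T [ 0.03 -0.18 -0.  ] gap 24.8 j [ 0.    0.62  1.42 -0.06  1.45  1.43]
trans [-0.9 -1.3 -0.5] | 1.7 dr [ 0.05  0.03 -0.06]
```

View pics/w16z.png

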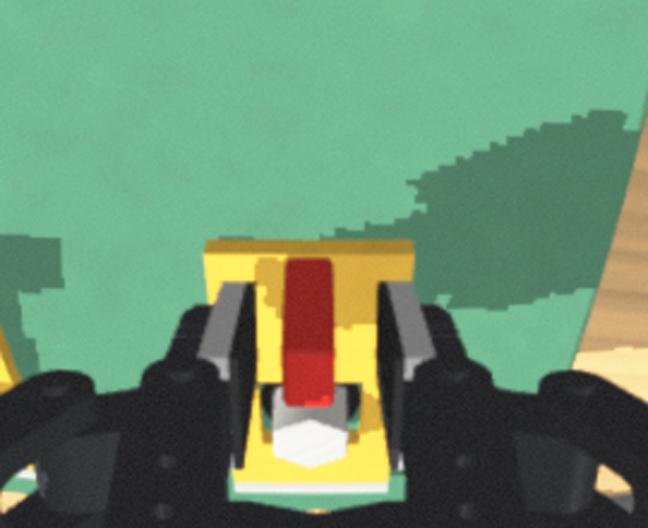

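The fin sits between the pads, so I'll close on it.

>>> apply_moves([
  {"claw": 20, "translation": [-1, 0, 0], "dr": [0, 0, 0]},
  {"claw": 14, "translation": [-1, -1, 0], "dr": [0, 0, 0]},
  {"claw": 5, "translation": [-1, -1, 0], "dr": [0, 0, 0]},
  {"claw": 3, "translation": [-1, -1, 0], "dr": [0, 0, 0]},
  {"claw": 3, "translation": [-1, -1, 0], "dr": [0, 0, 0]},
  {"claw": 3, "translation": [-1, -1, 0], "dr": [0, 0, 0]},
  {"claw": 3, "translation": [-1, -1, 0], "dr": [0, 0, 0]},
  {"claw": 3, "translation": [-1, -1, 0], "dr": [0, 0, 0]},
  {"claw": 3, "translation": [-1, -1, 0], "dr": [0, 0, 0]},
  {"claw": 3, "translation": [-1, -1, 0], "dr": [0, 0, 0]},
], grip_force=70)

```text
clock: 19.63
tcp_pos: [0.5731, 0.0237, 0.0845]
tcp_rot: [0.884, 1.509, -1.343]
contact_force: [-0.0, 4.6, 3.0]
finger_gap: 0.0083
```

Run:
```python
from h import *
s=st(); M=R.from_rotvec(s['tcp_rot']).as_matrix()
h=HG+[0,0,.07]
print((s['tcp_pos']-h)@gx,(s['tcp_pos']-h)[2], (s['tcp_pos']-h)@gy)
for a in (2,5,9,14,19,24,29,34,39,44,45,46):
    Q=tl(a); p=h+Q@(s['tcp_pos']-h)
    print(a,np.round(M.T@(p-s['tcp_pos'])*1000,1),np.round(np.degrees(R.from_matrix(M.T@Q@M).as_rotvec()),2))
```

```text
t 19.63 tcp [573.1  23.7  84.5] phi -80.66 x [-0.337 -0.054 -0.94 ] F [-0.   4.6  3. ] T [ 0.74 -0.01 -0.29] gap 8.3 j [ 0.    0.62  1.42 -0.05  1.45  1.43]
0.0739000711424615 0.014456192504877313 0.000886791075974363
2 [-2.2 -1.4 -0. ] [-0. -0.  2.]
5 [-5.5 -3.6 -0. ] [-0.01 -0.01  5.  ]
9 [-9.6 -6.9 -0. ] [-0.01 -0.01  9.  ]
14 [-14.5 -11.3  -0. ] [-0.02 -0.02 14.  ]
19 [-18.9 -16.1  -0.1] [-0.03 -0.03 19.  ]
24 [-22.9 -21.4  -0.1] [-0.04 -0.03 24.  ]
29 [-26.4 -26.9  -0.1] [-0.04 -0.04 29.  ]
34 [-29.5 -32.7  -0.1] [-0.05 -0.05 34.  ]
39 [-32.  -38.8  -0.1] [-0.06 -0.05 39.  ]
44 [-33.9 -45.1  -0.1] [-0.07 -0.06 44.  ]
45 [-34.3 -46.3  -0.1] [-0.07 -0.06 45.  ]
46 [-34.6 -47.6  -0.1] [-0.07 -0.06 46.  ]
```

>>> apply_moves([
  {"claw": 3, "translation": [-1.1, -0.7, 0], "dr": [0, 0, 1]},
  {"claw": 3, "translation": [-3.3, -2.1, 0], "dr": [0, 0, 3]},
  {"claw": 3, "translation": [-6.5, -4.4, 0], "dr": [0, 0, 6]},
  {"claw": 3, "translation": [-9.6, -6.9, 0], "dr": [0, 0, 9]},
  {"claw": 3, "translation": [-12.6, -9.5, 0], "dr": [0, 0, 12]},
  {"claw": 3, "translation": [-15.4, -12.2, 0], "dr": [0, 0, 15]},
  {"claw": 3, "translation": [-18.1, -15.1, 0], "dr": [0, 0, 18]},
  {"claw": 3, "translation": [-20.5, -18.2, 0], "dr": [0, 0, 21]},
  {"claw": 3, "translation": [-22.1, -20.3, 0], "dr": [0, 0, 23]},
  {"claw": 3, "translation": [-22.9, -21.4, 0], "dr": [0, 0, 24]},
])

```text
clock: 20.47
tcp_pos: [0.5608, 0.0216, 0.1139]
tcp_rot: [1.128, 1.233, -1.032]
contact_force: [1.1, 7.2, -0.4]
finger_gap: 0.0081
```

Run:
```python
from h import *
snap('scene','sc17.png'); s,im=snap('wrist','w17.png'); s=st()
a=cv2.imread('pics/sc17.png')[140:260,280:400]
cv2.imwrite('pics/c17.png',np.hstack([cv2.resize(a,(400,400),interpolation=cv2.INTER_CUBIC),im[:,120:520,::-1]]))
```

```text
t 20.57 tcp [560.8  21.6 113.8] phi -80.68 x [ 0.072  0.014 -0.997] F [1.4 6.9 0.7] T [ 1.07 -0.19  0.05] gap 8.1 j [-0.05  0.37  1.75  0.02  0.95  1.35]
```

View pics/c17.png

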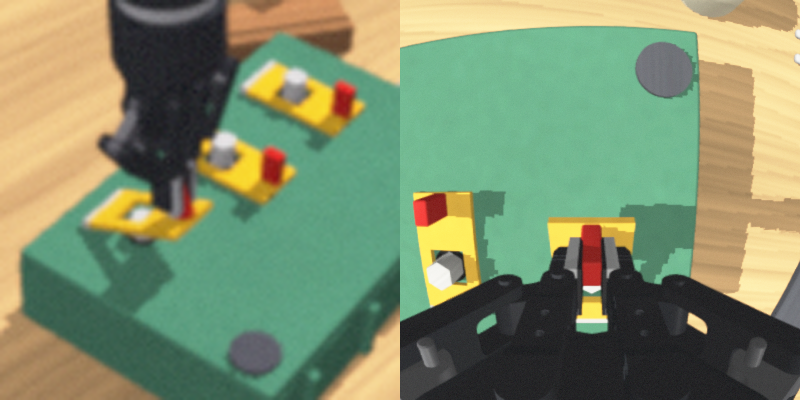

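The cap follows with the fin held firm, and both other caps are shut. I'll continue the remaining 21°, with a small sideways relief.

Run:
```python
from h import *
s=env.get_state(); M=R.from_rotvec(s['tcp_rot']).as_matrix()
h=HG+[0,0,.07]; d=s['tcp_pos']-h
print('polar angle open', np.degrees(np.arctan2(d[2],d@gx))-np.degrees(np.arctan2(14.46,73.9)),'radius',np.hypot(d[2],d@gx)*1000,np.hypot(14.46,73.9))
for a in (3,6,9,12,15,18,20,21,22):
    Q=tl(a); p=h+Q@d
    print(a,np.round(M.T@(p-s['tcp_pos'])*1000,1),np.round(np.degrees(R.from_matrix(M.T@Q@M).as_rotvec()),2))
```

```text
polar angle open 24.431605410901838 radius 75.46804310579333 75.30140503337239
3 [-3.3 -2.1 -0. ] [-0.01 -0.    3.  ]
6 [-6.5 -4.5 -0. ] [-0.01 -0.    6.  ]
9 [-9.6 -6.9 -0. ] [-0.02 -0.    9.  ]
12 [-12.5  -9.6  -0. ] [-0.02 -0.   12.  ]
15 [-15.4 -12.3  -0. ] [-0.03 -0.   15.  ]
18 [-18.  -15.3  -0. ] [-3.0e-02 -1.0e-02  1.8e+01]
20 [-19.7 -17.3  -0. ] [-3.e-02 -1.e-02  2.e+01]
21 [-20.5 -18.3  -0. ] [-4.0e-02 -1.0e-02  2.1e+01]
22 [-21.3 -19.4  -0. ] [-4.0e-02 -1.0e-02  2.2e+01]
```

>>> apply_moves([
  {"claw": 3, "translation": [-2.2, -1.4, -0.2], "dr": [0, 0, 2]},
  {"claw": 3, "translation": [-5.4, -3.7, -0.5], "dr": [0, 0, 5]},
  {"claw": 3, "translation": [-8.6, -6.1, -0.7], "dr": [0, 0, 8]},
  {"claw": 3, "translation": [-11.5, -8.7, -0.7], "dr": [0, 0, 11]},
  {"claw": 3, "translation": [-14.5, -11.4, -0.7], "dr": [0, 0, 14]},
  {"claw": 3, "translation": [-17.2, -14.3, -0.7], "dr": [0, 0, 17]},
  {"claw": 3, "translation": [-18.9, -16.3, -0.7], "dr": [0, 0, 19]},
  {"claw": 3, "translation": [-20.5, -18.3, -0.7], "dr": [0, 0, 21]},
  {"claw": 3, "translation": [-20.5, -18.3, -0.7], "dr": [0, 0, 21]},
  {"claw": 3, "translation": [-20.5, -18.3, -0.7], "dr": [0, 0, 21]},
])

```text
clock: 21.4
tcp_pos: [0.5415, 0.0184, 0.1331]
tcp_rot: [1.294, 0.979, -0.755]
contact_force: [1.2, 6.9, 2.7]
finger_gap: 0.0083
```

Run:
```python
from h import *
snap('scene','sc18.png'); s,im=snap('wrist','w18.png'); s=st()
h=HG+[0,0,.07]; d=s['tcp_pos']-h
print('open', np.degrees(np.arctan2(d[2],d@gx))-np.degrees(np.arctan2(14.46,73.9)),'radius',np.hypot(d[2],d@gx)*1000)
M=R.from_rotvec(s['tcp_rot']).as_matrix(); print('tilt',np.degrees(np.arcsin(M[:,0]@gx)))
a=cv2.imread('pics/sc18.png')[140:260,280:400]
cv2.imwrite('pics/c18.png',np.hstack([cv2.resize(a,(400,400),interpolation=cv2.INTER_CUBIC),im[:,120:520,::-1]]))
```

```text
t 21.5 tcp [541.7  18.5 133. ] phi -80.62 x [ 0.418  0.069 -0.906] F [1.  7.1 2.9] T [0.95 0.   0.38] gap 8.2 j [-0.13  0.22  2.06  0.28  0.45  1.05]
open 45.18358271348717 radius 75.73372822344803
tilt 25.099665514020863
```

View pics/c18.png

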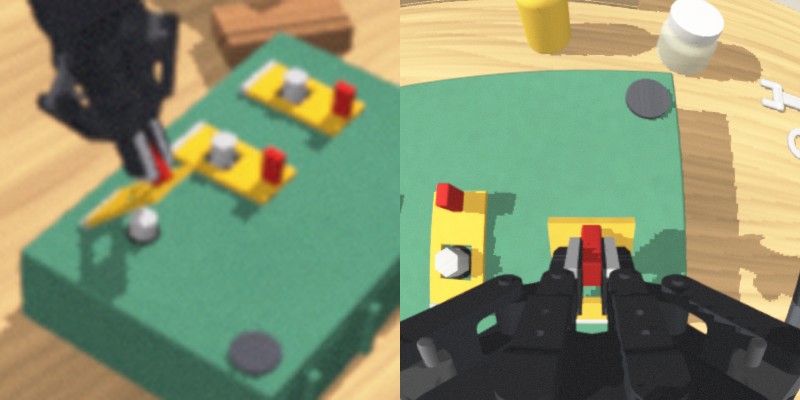

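View pics/sc18.png

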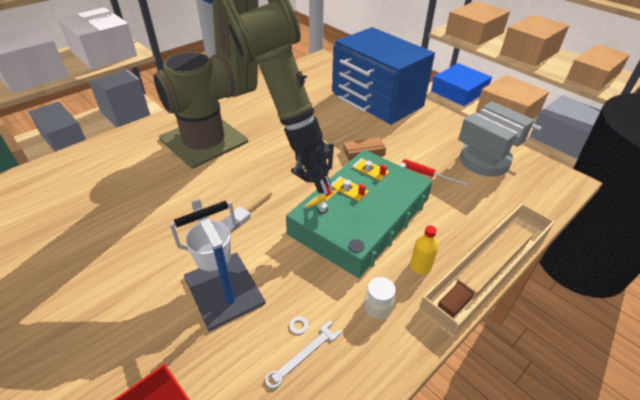

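The cap stands about 45° open with the fin firmly in the pads. The other two caps are shut, the pail is hanging, and the bystanders are in place. I'll hand it in.

```bash
python3 -c "
from h import *
st(); print(env.job_done())"
```

```text
t 21.5 tcp [541.7  18.5 133. ] phi -80.62 x [ 0.418  0.069 -0.906] F [1.  7.1 2.9] T [0.95 0.   0.38] gap 8.2 j [-0.13  0.22  2.06  0.28  0.45  1.05]
the job is handed in; nothing more can be done
None
```

The job is handed in at 21.5 s: the pail is on the hook, the loose bolt is found, and its cap is held about 45° open by the red fin.

- **Pail:** It hangs by its handle on the hook's flat arm, between the upturned end and the post. I let go of it, and it still hung there in the last scene picture.
- **Loose bolt:** It is the one nearest the hook stand, in the smallest-y position. I tapped it first and it sank. Before and after pictures show it down and staying down, with the other two unchanged, so I did not tap those.
- **Cap:** The fingertip path about the hinge gives 45.2° open, and the tool turned from −20° to +25° with no visible slip of the fin. The other two caps are shut, and the other things on the bench look undisturbed in the pictures.

**Checks that disagreed:**
- **Tap force:** The readings stayed near 1 N, in the noise, so they did not show the 2–3 N slide. The pictures are what settled it.
- **Positions:** Early ones differed by up to about 6 mm between the fixed and wrist cameras. I used the close wrist views or an average of the two, and checked them against the given sizes.
- **Sideways force:** About 7 N remains on the fin while it is held. My small sideways correction did not reduce it.

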